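# Clear a stuck part and trip the reset switch

### The job

A metal part is stuck below the top of the brown nest: push the knockout rod right up by its T-handle so that the part stands proud, then take the part and set it down in the blue tray without dropping it, and let go. Then reset the machine: push the roller arm of the limit switch, under the clear cover, inwards until the switch clicks, not on towards its end stop, and let it spring back. Leave the bottle, the spool and the spare nest where they are.

Things in the scene. Friction and masses are not known exactly. Their poses are not given: they have to be found in the camera images.
- nest: Brown fixture block on a 130 x 130 x 8 mm aluminium foot plate, fixed. Origin: centre of its underside, on the table; front to -x, z up. The block is 100 (x) x 110 (y) mm, top face 85 mm high, with a cavity 64 (x) x 28 (y) x 20 mm deep in the middle of the top; the knockout rod comes up through its floor. Nest, tray and switch stand change places from run to run
- tbar (a point): Middle of the knockout rod's T-handle: a level steel bar 12 mm thick and 60 mm long, along the nest's y, 100 mm in front of the nest's centre (50 mm before the block's face), 70 mm above the table when down. Can be pinched from above. A 10 mm upright below it and a low arm under the nest join it to the rod
- knockout (a joint): Lift of the knockout rod in m: 0 down, 0.018 fully up. It runs stiffly: lifting takes about 7 to 8 N with the part on it, and it stays where it is left. Fully up, the part stands 16 mm proud of the nest's top
- part: Aluminium contact block 60 x 24 x 18 mm, about 90 g, lying loose in the cavity with its top 2 mm below the nest's top face. Origin: centre of its underside; x along its length (along the nest's x at the start), z up
- tray: Open blue plastic tray, 160 (x) x 140 (y) x 35 mm, walls and floor 4 mm thick, fixed. Origin: centre of its underside on the table
- stand: Limit-switch stand, fixed. Origin on the table below the switch shaft; it stands side-on: its front (-x) faces the robot's right, within 35 degrees; z up. Foot plate 140 x 130 x 10 mm. A grey switch body (x -20 to 20, y 16 to 52 mm, top 72 mm high) carries a level shaft along y, 55 mm above the table, and on it the roller arm at y = 0. Two posts behind, at x 54 to 70, y +-47 to 63 mm, carry the clear cover
- cover (a point): Middle of the lower front edge of the clear plastic cover over the switch: 130 mm wide, 60 mm deep, its front face 10 mm beyond the shaft (x = 10 mm of the stand), underside 165 mm and top 235 mm above the table. Because of it an upright gripper cannot push the roller far enough: lean the tool out over the front side, about 30 to 45 degrees from vertical, fingers pointing down and away
- roller (a point): Centre of the black roller (20 mm diameter, 12 mm wide, axis along the stand's y) on the roller arm, 60 mm from the shaft's axis. Push it to the stand's +x. The arm first swings idly (0.1 to 0.5 rad, about 1 N, stays where left), then takes up the shaft: felt as a step to about 3.5 N along the roller's path, up to 8 N on a slanting finger. Take-up lies 0.25 rad either side of upright, unseen
- shaft (a joint): Turn of the switch shaft in rad, 0 at rest, sprung back to 0; still until the arm takes it up. The switch clicks at 0.12 (7 mm of roller travel after take-up); beyond 0.33 (20 mm) it is harmed; 0.6 is its end stop. Spring 0.20 N m at first, rising 0.40 N m per rad
- bottle: Bystander: white bottle, 40 mm in diameter, 90 mm tall. Origin: centre of its underside
- spool: Bystander: grey spool, 60 mm in diameter, 42 mm tall. Origin: centre of its underside
- spare_nest: Bystander: spare brown nest 80 x 120 x 25 mm with two empty cavities. Origin: centre of its underside
Not all that is in view belongs to the job. What is shaped like the nest but purple is not meant. Of the things that look like the tray, the smaller one is meant.

How it is judged (in metres and radians):
On the way, in this order (a step that is already met when the one before it is completed fails the run):
1. the knockout rod is pushed up and the part stands proud of the nest (value of joint knockout above 0.013 m and z of part in the frame of nest above 0.077 m and horizontal distance between part and nest below 0.015 m), for 0.1 s.
2. the part lies in the tray, at rest and let go (x of part in the frame of tray between -0.07 and 0.07 m and y of part in the frame of tray between -0.06 and 0.06 m and z of part in the frame of tray below 0.03 m and linear speed of part below 0.02 m/s and contact force between the fingers and part below 0.1 N), for 0.2 s.
3. the switch clicks (value of joint shaft above 0.12 rad), for 0.05 s.
At the end, for the whole second after the job is handed in: The part lies in the tray, its centre within 70 mm (x) and 60 mm (y) of the tray's centre and its underside less than 30 mm above the tray's, at rest; the switch shaft has sprung back to within 0.03 rad of rest. The knockout rod may stay up, and the roller arm may rest anywhere in its idle swing (x of part in the frame of tray between -0.07 and 0.07 m and y of part in the frame of tray between -0.06 and 0.06 m and z of part in the frame of tray below 0.03 m and linear speed of part below 0.02 m/s and value of joint shaft below 0.03 rad); the robot touches nothing.
It fails at once if the switch is pushed more than 0.33 rad, on towards its end stop (value of joint shaft above 0.33 rad).
It fails at once if the switch is tripped before the part is in the tray (value of joint shaft above 0.12 rad and horizontal distance between part and tray above 0.1 m).
It fails at once if the part is dropped or thrown (faster than 0.7 m/s out of the fingers) (linear speed of part above 0.7 m/s and contact force between the fingers and part below 0.05 N).
It fails at once if the bottle, the spool or the spare nest is moved more than 20 mm (distance of any of bottle, spool, spare_nest from where it was at the start of the episode above 0.02 m).
It also fails if it takes over 66 s, if anything falls off the work surface, if the arm or the gripper's body presses on something with over 40 N, if the wrist force passes 120 N, or if a joint passes its speed limit or range.

### The arm

A 6-joint arm with a two-finger parallel gripper is mounted at the origin on the work surface. World frame = base frame: x ahead of the robot, y to its left, z up, the work surface at z = 0. Lengths are in mm, angles in rad, forces in N, time in s.
With the tool pointing down it reaches from about 400 to 825 mm from the base axis. Payload 7 kg.
Tool frame: the origin (TCP) lies on the centre line of the jaws, within the pads' length; the fingertips stand 17 mm ahead of it and the grasp point (between the pads) lies 2 mm behind it; z points along the fingers, y is the direction in which the jaws open and shut (so a half turn about z gives the same grasp; the last joint's range is limited). The gripper opens to 85 mm and grips with 20 to 120 N. Pads are 22 mm wide; open, the fingers measure 114 mm over their backs; the gripper's body (76 mm by 85 mm) begins 54 mm behind the grasp point. The pads swing forward as they close: fully open they stand 13 mm farther back than shut.
Start: joints at [1.541, 0.359, 0.012, 0, -1.224, -0.288], TCP at [210.931, 641.174, 248.302] pointing down, gripper open.
Joint ranges: [-3.07, 3.07], [-1.43, 2.12], [-1.02, 1.25], [-3.03, 1.67], [-3.05, -0], [-3.03, 3.03]. Speed limits (rad/s): [2.39, 2.39, 3.01, 3.14, 3.14, 3.14].

### API

Orientations are given as a rotation vector (axis times angle).
In Python, from rig import ctrl, viewer, order gives the robot as it stands.
- The arm moves only by the tool send_rows, never from a script. Its argument "commands" is a list of rows, each an object of numbers: "ax", "ay", "az": the turn, a rotation vector about the world's x, y, z in rad; "dx", "dy", "dz": the shift along the world's x, y, z in m; "jaw": the finger opening in m, from 0 to 0.0854. A call has 1 to 12 rows; each row is the pose to reach, as a shift and turn from the pose commanded when the call began; what a row does not reach only later rows make up. A row lasts 1/12 s, in which the tool goes at most 41.7 mm and 7.16 degrees, less where a joint would pass 70% of its speed; a pose out of reach is approached as far as the arm can. A call with a gripper value outside its range is refused whole. The fingers move at their own pace and stop on an object; "squeeze" is the grip in N (left out, the last holds). Time passes only in rows, so rows that repeat a pose let the fingers close. It gives the time, the measured TCP pose, the force and the opening at its end, in the units of the state.
- ctrl.get_obs(): the state, without advancing time (a new reading comes with each control period).
- viewer.snapshot(name): name is "scene" or "top"; returns the picture (480x640x3 uint8, red, green, blue); there is no depth.
- viewer.get_calibration(name): a dict with "intrinsics" (3x3 intrinsics, pixels), "world_from_camera" (4x4, takes a point from camera to world coordinates). Camera axes: x right, y up, looking along -z (the intrinsics and any distortion apply to the point x, -y, -z); pixel columns grow to the right and rows downward; lengths in mm; the calibration is good to about 2 mm. A picture is of the moment at which its call begins. get_calibration takes no time and is no camera call.
- order.close_job(): hands the job in, once; it reports no verdict.
The state is a dict: "time_s": time; "joints": joint angles; "joint_vel": joint speeds; "joint_efforts": joint torques, N m; "position": TCP position; "orientation": TCP orientation; "contact_force": force on the tool from outside, world axes, zero at the start; "torque": the same for the moment, N m; "opening": opening from 0.0 (shut) to 1.0 (fully open).
Only numpy, scipy, OpenCV 4.12 (cv2) and the standard library are available. Lean on these libraries where they do the work, as an engineer would, in place of code of your own. Each camera call takes 0.05 s, during which the arm holds its last target.

## Working session

There is one attempt and no reset: what is moved stays moved. The work goes in short steps, Python scripts to look and compute and a tool call to move; the robot and the scene stay as the last step left them, time stands still between calls to the robot, and variables do not carry over. Pictures are saved under pics/ and viewed, and the job is handed in when it is done.

Besides the shell and the picture viewer there is one more tool, called after ">>>" by a JSON object that holds its "fn" and its "kwargs". send_rows: Moves the arm, as the interface text tells. Its arguments: {"type":"object","properties":{"commands":{"type":"array"},"squeeze":{"type":"number"}},"required":["commands"]}

```bash
mkdir -p pics; ls; python3 - <<'E'
from rig import ctrl, viewer, order
import cv2
for n in("scene","top"):
    cv2.imwrite(f"pics/{n}0.png",viewer.snapshot(n)[:,:,::-1]); c=viewer.get_calibration(n); print(n,c)
print(ctrl.get_obs())
E
```

```text
pics
scene {'intrinsics': array([[502.12176071,   0.        , 316.64735908],
       [  0.        , 502.12176071, 227.56772922],
       [  0.        ,   0.        ,   1.        ]]), 'world_from_camera': array([[ 2.35485912e-02, -6.67353333e-01,  7.44368855e-01,
         1.32744163e+03],
       [ 9.99717517e-01,  1.33235233e-02, -1.96816959e-02,
        -2.51534454e+01],
       [ 3.21702959e-03,  7.44622060e-01,  6.67478568e-01,
         7.96113818e+02],
       [ 0.00000000e+00,  0.00000000e+00,  0.00000000e+00,
         1.00000000e+00]])}
top {'intrinsics': array([[598.79853464,   0.        , 321.91994904],
       [  0.        , 598.79853464, 236.65273734],
       [  0.        ,   0.        ,   1.        ]]), 'world_from_camera': array([[ 2.80688434e-02,  9.85074561e-01, -1.69824169e-01,
         3.78389761e+02],
       [-9.99603498e-01,  2.72812223e-02, -6.97000871e-03,
         5.64148965e+00],
       [-2.23296736e-03,  1.69952474e-01,  9.85449730e-01,
         1.12901172e+03],
       [ 0.00000000e+00,  0.00000000e+00,  0.00000000e+00,
         1.00000000e+00]])}
{'time_s': 0.1, 'joints': array([ 1.54105811e+00,  3.59287346e-01,  1.11605414e-02, -2.73993420e-04,
       -1.22407851e+00, -2.88131659e-01]), 'joint_vel': array([ 3.36452943e-05, -2.46570726e-03,  2.92456726e-03,  1.80346506e-03,
       -1.99531038e-03,  1.47368224e-03]), 'joint_efforts': array([-1.64267687e-03, -5.84763980e+01,  2.94106883e+01,  6.95445970e+00,
       -3.18247308e-03,  7.32889248e-06]), 'position': array([210.85517363, 640.81093451, 247.48600207]), 'orientation': array([ 3.10056171e+00, -4.97127605e-01, -1.16101218e-04]), 'contact_force': array([ 0.28908575, -0.10102273, -0.72327881]), 'torque': array([-0.03215769, -0.02827323, -0.0054186 ]), 'opening': 1.0024066909901328}
```

View pics/scene0.png

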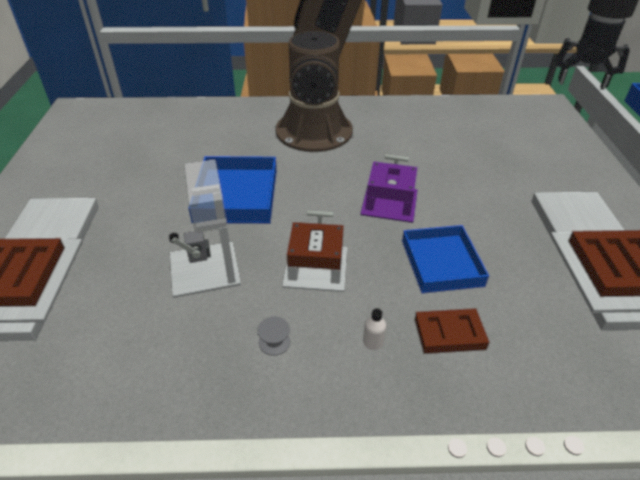

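View pics/top0.png

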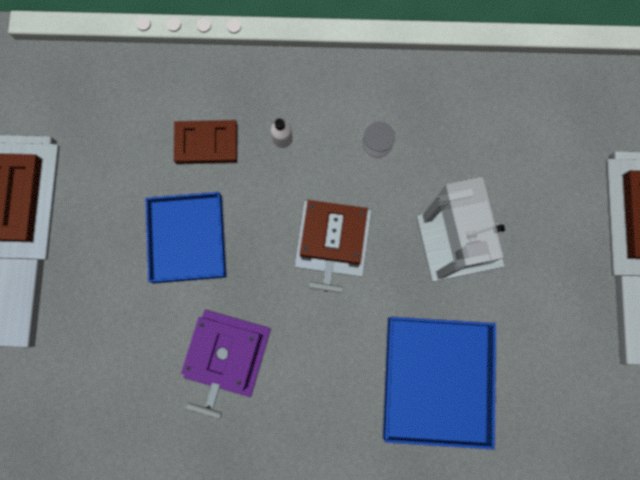

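Scene and top views show: the brown nest at top (333,235), and a purple look-alike at (226,352) that is not meant. There are two blue trays, a smaller one at (187,237), which is the one meant, and a larger one at (440,382). The switch stand is at (462,230) with its roller at (501,228). The bystanders are the spare nest (206,142), bottle (281,131) and spool (378,138). I'll confirm with enlarged crops.

```bash
cat > h.py <<'E'
import numpy as np,cv2
from rig import ctrl,viewer,order
C={n:viewer.get_calibration(n) for n in("scene","top")}
def ray(n,u,v):
    K=C[n]["intrinsics"];T=C[n]["world_from_camera"]
    d=np.linalg.inv(K)@[u,v,1]; d=T[:3,:3]@np.array([d[0],-d[1],-d[2]]); return T[:3,3],d
def onz(n,u,v,z):
    o,d=ray(n,u,v); return o+d*(z-o[2])/d[2]
def tri(a,b):
    (o1,d1),(o2,d2)=ray("scene",*a),ray("top",*b)
    A=np.c_[d1,-d2]; s=np.linalg.lstsq(A,o2-o1,rcond=None)[0]
    p,q=o1+d1*s[0],o2+d2*s[1]; return (p+q)/2,np.linalg.norm(p-q)
def proj(n,p):
    K=C[n]["intrinsics"];T=C[n]["world_from_camera"]
    q=T[:3,:3].T@(np.asarray(p,float)-T[:3,3]); q=K@[q[0],-q[1],-q[2]]; return q[:2]/q[2]
def crop(im,u0,v0,u1,v1,k,name):
    cv2.imwrite(name,cv2.resize(im[v0:v1,u0:u1],None,fx=k,fy=k,interpolation=cv2.INTER_CUBIC))
E
python3 - <<'E'
from h import *
t=cv2.imread("pics/top0.png");s=cv2.imread("pics/scene0.png")
crop(t,285,190,385,300,5,"pics/c1.png")
crop(t,400,165,520,290,4,"pics/c2.png")
crop(s,150,150,260,300,4,"pics/c3.png")
crop(s,270,200,360,300,5,"pics/c4.png")
crop(t,135,180,240,295,5,"pics/c5.png")
E
```

```text
(no output)
```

View pics/c1.png

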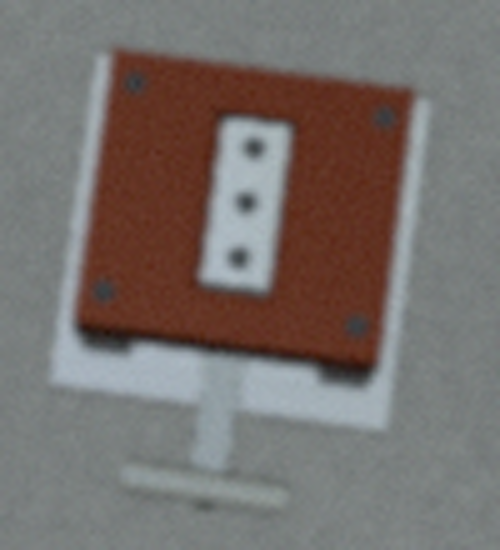

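View pics/c2.png

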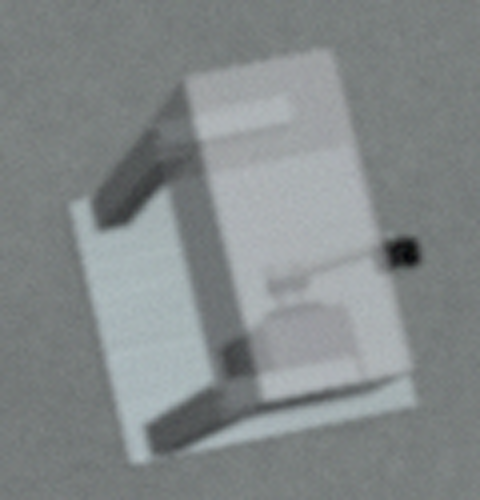

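View pics/c3.png

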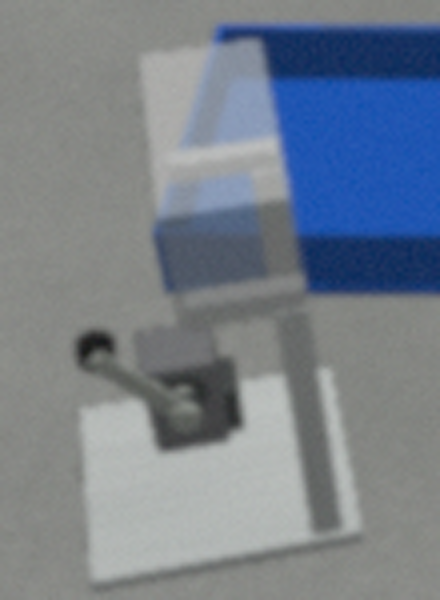

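View pics/c4.png

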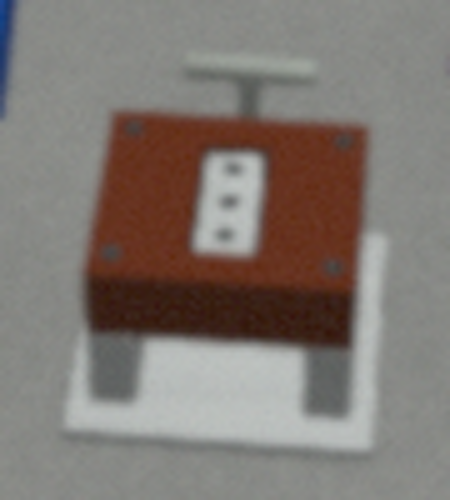

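View pics/c5.png

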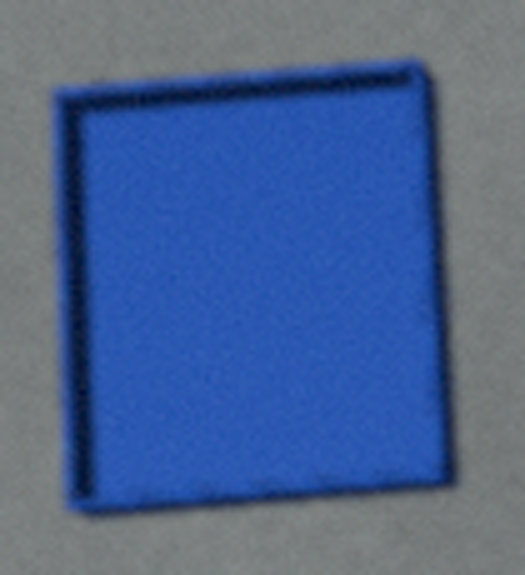

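```bash
cat > fit.py <<'E'
from h import *
from scipy.optimize import least_squares
def px(u0,v0,k,c): return np.array([u0+(c[0]+.5)/k-.5, v0+(c[1]+.5)/k-.5])
def W(p,q):
    c,s=np.cos(p[2]),np.sin(p[2]); return np.array([p[0]+c*q[0]-s*q[1],p[1]+s*q[0]+c*q[1],q[2]])
def fit(obs,p0):
    f=lambda p:np.concatenate([proj(n,W(p,q))-u for n,u,q in obs])
    r=least_squares(f,p0,loss="soft_l1"); return r.x,f(r.x).reshape(-1,2).round(1)
T1=lambda c:px(285,190,5,c);S4=lambda c:px(270,200,5,c);T2=lambda c:px(400,165,4,c);S3=lambda c:px(150,150,4,c);T5=lambda c:px(135,180,5,c)
nest=[("top",T1((113,50)),(50,55,85)),("top",T1((415,92)),(50,-55,85)),("top",T1((375,364)),(-50,-55,85)),("top",T1((80,325)),(-50,55,85)),
("top",T1((52,383)),(-65,65,8)),("top",T1((386,430)),(-65,-65,8)),
("top",T1((122,474)),(-100,30,73)),("top",T1((288,496)),(-100,-30,73)),
("scene",S4((113,113)),(-50,-55,85)),("scene",S4((367,128)),(-50,55,85)),("scene",S4((352,290)),(50,55,85)),("scene",S4((88,275)),(50,-55,85)),
("scene",S4((187,64)),(-100,-30,70)),("scene",S4((316,70)),(-100,30,70))]
stand=[("top",T2((72,203)),(70,-65,10)),("top",T2((132,463)),(70,65,10)),("top",T2((415,405)),(-70,65,10)),
("top",T2((185,75)),(70,-65,235)),("top",T2((332,50)),(10,-65,235)),("top",T2((412,370)),(10,65,235)),
("scene",S3((80,408)),(-70,65,10)),("scene",S3((92,585)),(-70,-65,10)),("scene",S3((360,533)),(70,-65,10)),("scene",S3((330,370)),(70,65,10))]
tray=[("top",T5((57,90)),(80,70,35)),("top",T5((425,62)),(80,-70,35)),("top",T5((455,482)),(-80,-70,35)),("top",T5((72,512)),(-80,70,35))]
for nm,o,p0 in(("nest",nest,(500,0,0)),("stand",stand,(500,-250,1.5)),("tray",tray,(500,250,0))):
    p,r=fit(o,p0);print(nm,p.round(3));print(r.tolist())
    if nm=="nest":
        for q in((0,0,101),(-100,0,70),(0,0,0)):print(W(p,q).round(1))
        print("part",onz("top",*T1((247,203)),83),tri(S4((229,202)),T1((247,203))))
    if nm=="stand":
        w,g=tri(S3((95,350)),T2((402,252)));d=w[:2]-p[:2];c,s=np.cos(p[2]),np.sin(p[2])
        print("roller",w,g,"in stand",c*d[0]+s*d[1],-s*d[0]+c*d[1])
E
python3 fit.py
```

```text
nest [ 5.70011e+02 -7.22100e+00 -1.12000e-01]
[[-0.3, -0.6], [0.3, -0.6], [1.1, 0.1], [-1.9, -0.7], [-1.1, 0.5], [0.6, 0.7], [-0.1, 0.1], [0.3, 0.5], [-0.0, -0.6], [0.3, -0.5], [0.9, 0.3], [-1.2, -0.2], [-0.8, 0.3], [0.2, 0.7]]
[570.   -7.2 101. ]
[470.6   3.9  70. ]
[570.   -7.2   0. ]
part [570.86832941  -8.07809873  83.        ] (array([570.8452048 ,  -7.84815661,  83.16143962]), np.float64(0.4558260460575061))
stand [ 572.527 -250.52     8.076]
[[0.1, -1.6], [0.3, 0.1], [2.3, 0.3], [-5.4, 0.0], [-4.2, -1.0], [-3.8, 1.1], [-1.1, 0.1], [-2.2, -0.6], [-0.6, 0.0], [-0.6, -0.8]]
roller [ 579.28496758 -295.45534574  104.73737927] 1.9607969457650511 in stand -45.32134330139701 3.2850351364380943
tray [5.60432e+02 2.67139e+02 1.14000e-01]
[[-0.2, 0.1], [0.7, -0.6], [-0.3, -0.0], [-0.1, 0.5]]
```

```bash
cat > fit2.py <<'E'
import io,contextlib
with contextlib.redirect_stdout(io.StringIO()):
    from fit import *
foot=lambda q:q[2]==10
rp=[("scene",S3((95,350))),("top",T2((402,252)))]
def f(p):
    r=[]
    for n,u,q in stand:
        q=(q[0]+p[3]*foot(q),q[1]+p[4]*foot(q),q[2]); r.append(proj(n,W(p,q))-u)
    for n,u in rp: r.append(proj(n,W(p,(60*np.sin(p[5]),0,55+60*np.cos(p[5]))))-u)
    return np.concatenate(r)
r=least_squares(f,[572,-250,8.076-2*np.pi,8,0,-.6],loss="soft_l1")
p=r.x
if __name__=="__main__":
    print(p.round(3));print(f(p).reshape(-1,2).round(1).tolist())
    for a in(p[5],-.25,0,.25,.5):print(a,W(p,(60*np.sin(a),0,55+60*np.cos(a))).round(1))
E
python3 fit2.py
```

```text
[ 572.133 -257.776    1.792    8.767   -2.443   -0.688]
[[-0.8, -1.7], [-0.7, 0.0], [1.3, 0.3], [-0.7, 0.4], [0.6, -0.6], [1.0, 1.5], [-0.2, 0.0], [-1.3, -0.6], [0.3, 0.1], [0.3, -0.8], [-0.1, 1.6], [-1.4, -0.3]]
-0.6884422787053116 [ 580.5 -295.   101.3]
-0.25 [ 575.4 -272.3  113.1]
0 [ 572.1 -257.8  115. ]
0.25 [ 568.9 -243.3  113.1]
0.5 [ 565.8 -229.7  107.7]
```

>>> {"fn": "send_rows", "kwargs": {"commands": [{"dx": 0.26,"dy": -0.637,"dz": -0.05,"az": -1.365,"jaw": 0.045},{"dx": 0.26,"dy": -0.637,"dz": -0.05,"az": -1.365,"jaw": 0.045},{"dx": 0.26,"dy": -0.637,"dz": -0.05,"az": -1.365,"jaw": 0.045},{"dx": 0.26,"dy": -0.637,"dz": -0.05,"az": -1.365,"jaw": 0.045},{"dx": 0.26,"dy": -0.637,"dz": -0.05,"az": -1.365,"jaw": 0.045},{"dx": 0.26,"dy": -0.637,"dz": -0.05,"az": -1.365,"jaw": 0.045},{"dx": 0.26,"dy": -0.637,"dz": -0.05,"az": -1.365,"jaw": 0.045},{"dx": 0.26,"dy": -0.637,"dz": -0.05,"az": -1.365,"jaw": 0.045},{"dx": 0.26,"dy": -0.637,"dz": -0.05,"az": -1.365,"jaw": 0.045},{"dx": 0.26,"dy": -0.637,"dz": -0.05,"az": -1.365,"jaw": 0.045},{"dx": 0.26,"dy": -0.637,"dz": -0.05,"az": -1.365,"jaw": 0.045},{"dx": 0.26,"dy": -0.637,"dz": -0.05,"az": -1.365,"jaw": 0.045}]}}

```text
schema error: expected keys ax, ay, az, dx, dy, dz, jaw
```

```bash
python3 -c "
from h import *
o=ctrl.get_obs();print(o['joints'].round(3),o['position'].round(1),o['orientation'].round(3))"
```

```text
[ 1.541  0.359  0.011 -0.    -1.224 -0.288] [210.9 640.8 247.5] [ 3.101 -0.497 -0.   ]
```

All keys are required in every row.

>>> {"fn": "send_rows", "kwargs": {"commands": [{"ax": 0,"ay": 0,"az": -1.365,"dx": 0.26,"dy": -0.637,"dz": -0.05,"jaw": 0.045},{"ax": 0,"ay": 0,"az": -1.365,"dx": 0.26,"dy": -0.637,"dz": -0.05,"jaw": 0.045},{"ax": 0,"ay": 0,"az": -1.365,"dx": 0.26,"dy": -0.637,"dz": -0.05,"jaw": 0.045},{"ax": 0,"ay": 0,"az": -1.365,"dx": 0.26,"dy": -0.637,"dz": -0.05,"jaw": 0.045},{"ax": 0,"ay": 0,"az": -1.365,"dx": 0.26,"dy": -0.637,"dz": -0.05,"jaw": 0.045},{"ax": 0,"ay": 0,"az": -1.365,"dx": 0.26,"dy": -0.637,"dz": -0.05,"jaw": 0.045},{"ax": 0,"ay": 0,"az": -1.365,"dx": 0.26,"dy": -0.637,"dz": -0.05,"jaw": 0.045},{"ax": 0,"ay": 0,"az": -1.365,"dx": 0.26,"dy": -0.637,"dz": -0.05,"jaw": 0.045},{"ax": 0,"ay": 0,"az": -1.365,"dx": 0.26,"dy": -0.637,"dz": -0.05,"jaw": 0.045},{"ax": 0,"ay": 0,"az": -1.365,"dx": 0.26,"dy": -0.637,"dz": -0.05,"jaw": 0.045},{"ax": 0,"ay": 0,"az": -1.365,"dx": 0.26,"dy": -0.637,"dz": -0.05,"jaw": 0.045},{"ax": 0,"ay": 0,"az": -1.365,"dx": 0.26,"dy": -0.637,"dz": -0.05,"jaw": 0.045}], "squeeze": 60}}

```text
time_s: 1.1
position: [399.4, 177.5, 212.1]
orientation: [-2.085, 2.349, 0.0]
contact_force: [1.2, 0.8, -0.1]
opening: 0.528
```

```bash
cat > st.py <<'E'
from h import *
from scipy.spatial.transform import Rotation as R
o=ctrl.get_obs();print(o['time_s'],o['joints'].round(3),o['position'].round(1),o['orientation'].round(3),'F',o['contact_force'].round(1),'M',o['torque'].round(2),round(o['opening'],3))
m=R.from_rotvec(o['orientation']).as_matrix();print('z',m[:,2].round(3),'y',m[:,1].round(3),'yawy',np.arctan2(m[1,1],m[0,1]).round(3))
E
python3 st.py
```

```text
1.1 [ 0.872 -0.015 -0.539 -0.    -1.046 -0.991] [399.4 177.5 212.1] [-2.085  2.349  0.   ] F [ 1.2  0.8 -0.1] M [ 0.11 -0.16  0.03] 0.528
z [ 0.  0. -1.] y [-0.993  0.119 -0.   ] yawy 3.023
```

>>> {"fn": "send_rows", "kwargs": {"commands": [{"ax": 0,"ay": 0,"az": 0.0,"dx": 0.071,"dy": -0.173,"dz": -0.05,"jaw": 0.045},{"ax": 0,"ay": 0,"az": 0.0,"dx": 0.071,"dy": -0.173,"dz": -0.05,"jaw": 0.045},{"ax": 0,"ay": 0,"az": 0.0,"dx": 0.071,"dy": -0.173,"dz": -0.05,"jaw": 0.045},{"ax": 0,"ay": 0,"az": 0.0,"dx": 0.071,"dy": -0.173,"dz": -0.05,"jaw": 0.045},{"ax": 0,"ay": 0,"az": 0.0,"dx": 0.071,"dy": -0.173,"dz": -0.05,"jaw": 0.045},{"ax": 0,"ay": 0,"az": 0.0,"dx": 0.071,"dy": -0.173,"dz": -0.05,"jaw": 0.045},{"ax": 0,"ay": 0,"az": 0.0,"dx": 0.071,"dy": -0.173,"dz": -0.05,"jaw": 0.045},{"ax": 0,"ay": 0,"az": 0.0,"dx": 0.071,"dy": -0.173,"dz": -0.05,"jaw": 0.045}]}}

```text
time_s: 1.77
position: [470.2, 6.4, 162.0]
orientation: [2.092, -2.343, -0.0]
contact_force: [0.4, -0.4, 0.4]
opening: 0.525
```

```bash
python3 st.py
```

```text
1.7667 [ 0.434  0.099 -0.547 -0.    -0.925 -0.547] [470.2   6.4 162. ] [ 2.092 -2.343 -0.   ] F [ 0.4 -0.4  0.4] M [ 0.03  0.03 -0.02] 0.525
z [-0. -0. -1.] y [-0.994  0.113  0.   ] yawy 3.029
```

>>> {"fn": "send_rows", "kwargs": {"commands": [{"ax": 0,"ay": 0,"az": 0.0,"dx": 0.0,"dy": -0.0025,"dz": -0.03,"jaw": 0.045},{"ax": 0,"ay": 0,"az": 0.0,"dx": 0.0,"dy": -0.0025,"dz": -0.06,"jaw": 0.045},{"ax": 0,"ay": 0,"az": 0.0,"dx": 0.0,"dy": -0.0025,"dz": -0.08,"jaw": 0.045},{"ax": 0,"ay": 0,"az": 0.0,"dx": 0.0,"dy": -0.0025,"dz": -0.092,"jaw": 0.045},{"ax": 0,"ay": 0,"az": 0.0,"dx": 0.0,"dy": -0.0025,"dz": -0.092,"jaw": 0.045},{"ax": 0,"ay": 0,"az": 0.0,"dx": 0.0,"dy": -0.0025,"dz": -0.092,"jaw": 0.045}]}}

```text
time_s: 2.27
position: [470.2, 5.0, 70.2]
orientation: [2.096, -2.339, -0.0]
contact_force: [-0.5, -0.7, 1.8]
opening: 0.527
```

```bash
python3 - <<'E'
from h import *
t=viewer.snapshot("top")[:,:,::-1];s=viewer.snapshot("scene")[:,:,::-1]
a=cv2.resize(t[180:310,260:400],None,fx=3.5,fy=3.5,interpolation=2);b=cv2.resize(s[120:250,260:360],None,fx=3.5,fy=3.5,interpolation=2)
cv2.imwrite("pics/p1.png",np.hstack([a[:455,:450],b]))
E
python3 st.py
```

```text
2.3667 [ 0.43   0.226 -0.655  0.    -0.688 -0.541] [471.1   5.   71.2] [-2.094e+00  2.339e+00 -1.000e-03] F [ 0.7 -0.  -0. ] M [-0.01 -0.01 -0.07] 0.528
z [ 0.002  0.001 -1.   ] y [-0.994  0.11  -0.002] yawy 3.031
```

View pics/p1.png

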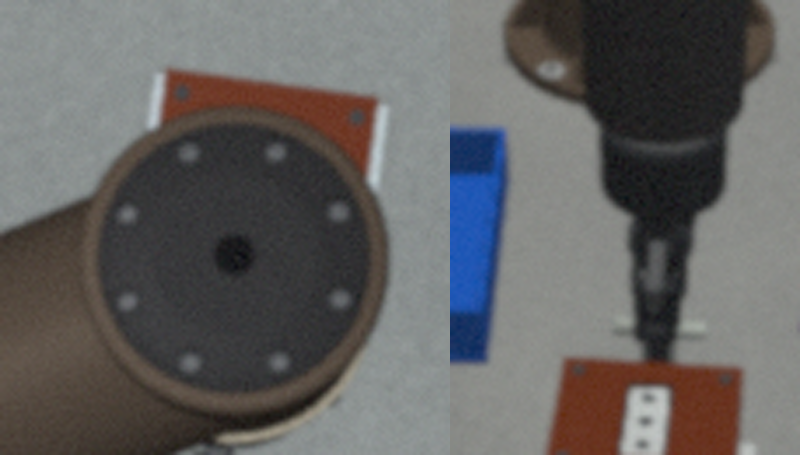

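The fingers straddle the T-handle (right half, near (655,330)), close to its middle. Next I close on it.

>>> {"fn": "send_rows", "kwargs": {"commands": [{"ax": 0,"ay": 0,"az": 0.0,"dx": 0.0,"dy": 0,"dz": 0,"jaw": 0.005},{"ax": 0,"ay": 0,"az": 0.0,"dx": 0.0,"dy": 0,"dz": 0,"jaw": 0.005},{"ax": 0,"ay": 0,"az": 0.0,"dx": 0.0,"dy": 0,"dz": 0,"jaw": 0.005},{"ax": 0,"ay": 0,"az": 0.0,"dx": 0.0,"dy": 0,"dz": 0,"jaw": 0.005},{"ax": 0,"ay": 0,"az": 0.0,"dx": 0.0,"dy": 0,"dz": 0,"jaw": 0.005},{"ax": 0,"ay": 0,"az": 0.0,"dx": 0.0,"dy": 0,"dz": 0,"jaw": 0.005}], "squeeze": 60}}

```text
time_s: 2.87
position: [470.3, 4.3, 71.0]
orientation: [-2.093, 2.342, 0.0]
contact_force: [-5.3, 4.0, 9.9]
opening: 0.117
```

```bash
python3 st.py
```

```text
2.8667 [ 0.429  0.226 -0.656 -0.001 -0.688 -0.541] [470.3   4.3  71. ] [-2.093  2.342  0.   ] F [-5.3  4.   9.9] M [1.38 1.83 0.03] 0.117
z [ 0.     0.001 -1.   ] y [-0.994  0.112 -0.   ] yawy 3.029
```

>>> {"fn": "send_rows", "kwargs": {"commands": [{"ax": 0,"ay": 0,"az": 0.0,"dx": 0.0,"dy": 0,"dz": 0.003,"jaw": 0.005},{"ax": 0,"ay": 0,"az": 0.0,"dx": 0.0,"dy": 0,"dz": 0.006,"jaw": 0.005},{"ax": 0,"ay": 0,"az": 0.0,"dx": 0.0,"dy": 0,"dz": 0.009,"jaw": 0.005},{"ax": 0,"ay": 0,"az": 0.0,"dx": 0.0,"dy": 0,"dz": 0.012,"jaw": 0.005},{"ax": 0,"ay": 0,"az": 0.0,"dx": 0.0,"dy": 0,"dz": 0.015,"jaw": 0.005},{"ax": 0,"ay": 0,"az": 0.0,"dx": 0.0,"dy": 0,"dz": 0.017,"jaw": 0.005},{"ax": 0,"ay": 0,"az": 0.0,"dx": 0.0,"dy": 0,"dz": 0.017,"jaw": 0.005}]}}

```text
time_s: 3.45
position: [470.3, 4.2, 87.5]
orientation: [-2.093, 2.342, 0.0]
contact_force: [-1.8, 5.1, -0.7]
opening: 0.119
```

```bash
python3 st.py
```

```text
3.45 [ 0.429  0.2   -0.638 -0.001 -0.733 -0.54 ] [470.3   4.2  87.5] [-2.093  2.342  0.   ] F [-1.8  5.1 -0.7] M [2.09 0.93 0.  ] 0.119
z [ 0.  0. -1.] y [-0.994  0.112  0.   ] yawy 3.029
```

>>> {"fn": "send_rows", "kwargs": {"commands": [{"ax": 0,"ay": 0,"az": 0.0,"dx": 0.0,"dy": 0,"dz": 0.001,"jaw": 0.005},{"ax": 0,"ay": 0,"az": 0.0,"dx": 0.0,"dy": 0,"dz": 0.002,"jaw": 0.005},{"ax": 0,"ay": 0,"az": 0.0,"dx": 0.0,"dy": 0,"dz": 0.002,"jaw": 0.005}]}}

```text
time_s: 3.7
position: [470.2, 4.2, 89.1]
orientation: [-2.093, 2.342, 0.001]
contact_force: [-0.9, 6.2, -5.8]
opening: 0.118
```

```bash
python3 st.py; python3 - <<'E'
from h import *
s=viewer.snapshot("scene")[:,:,::-1]
crop(s,250,180,370,300,4,"pics/p2.png")
E
```

```text
3.7 [ 0.429  0.197 -0.636 -0.001 -0.737 -0.54 ] [470.2   4.2  89.1] [-2.093e+00  2.342e+00  1.000e-03] F [-0.9  6.2 -5.8] M [ 1.93  0.22 -0.06] 0.118
z [-0.  0. -1.] y [-0.994  0.112  0.   ] yawy 3.029
```

View pics/p2.png

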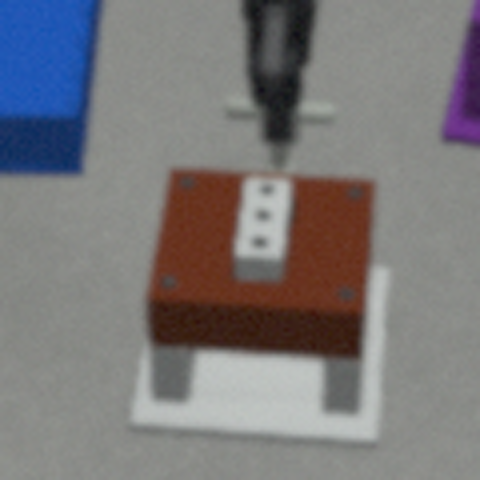

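The part now stands proud, with its front face visible at about (258,265). I'll let go of the handle and rise.

>>> {"fn": "send_rows", "kwargs": {"commands": [{"ax": 0,"ay": 0,"az": 0.0,"dx": 0.0,"dy": 0,"dz": 0,"jaw": 0.045},{"ax": 0,"ay": 0,"az": 0.0,"dx": 0.0,"dy": 0,"dz": 0,"jaw": 0.045},{"ax": 0,"ay": 0,"az": 0.0,"dx": 0.0,"dy": 0,"dz": 0,"jaw": 0.045},{"ax": 0,"ay": 0,"az": 0.0,"dx": 0.0,"dy": 0,"dz": 0,"jaw": 0.045},{"ax": 0,"ay": 0,"az": 0.0,"dx": 0.0,"dy": 0,"dz": 0,"jaw": 0.045},{"ax": 0,"ay": 0,"az": 0.0,"dx": 0.0,"dy": 0,"dz": 0.03,"jaw": 0.045},{"ax": 0,"ay": 0,"az": 0.0,"dx": 0.0,"dy": 0,"dz": 0.07,"jaw": 0.045},{"ax": 0,"ay": 0,"az": 0.0,"dx": 0.0,"dy": 0,"dz": 0.1,"jaw": 0.045},{"ax": 0,"ay": 0,"az": 0.0,"dx": 0.0,"dy": 0,"dz": 0.1,"jaw": 0.045}]}}

```text
time_s: 4.5
position: [473.7, 4.6, 195.4]
orientation: [-2.089, 2.335, -0.008]
contact_force: [1.1, 1.0, 0.9]
opening: 0.53
```

```bash
python3 st.py
```

```text
4.5 [ 0.428  0.062 -0.502  0.003 -0.997 -0.54 ] [473.7   4.6 195.4] [-2.089  2.335 -0.008] F [1.1 1.  0.9] M [ 0.07 -0.19  0.01] 0.53
z [ 0.01   0.002 -1.   ] y [-0.994  0.111 -0.009] yawy 3.031
```

>>> {"fn": "send_rows", "kwargs": {"commands": [{"ax": 0,"ay": 0,"az": 1.571,"dx": 0.1,"dy": -0.012,"dz": 0,"jaw": 0.045},{"ax": 0,"ay": 0,"az": 1.571,"dx": 0.1,"dy": -0.012,"dz": 0,"jaw": 0.045},{"ax": 0,"ay": 0,"az": 1.571,"dx": 0.1,"dy": -0.012,"dz": 0,"jaw": 0.045},{"ax": 0,"ay": 0,"az": 1.571,"dx": 0.1,"dy": -0.012,"dz": 0,"jaw": 0.045},{"ax": 0,"ay": 0,"az": 1.571,"dx": 0.1,"dy": -0.012,"dz": 0,"jaw": 0.045},{"ax": 0,"ay": 0,"az": 1.571,"dx": 0.1,"dy": -0.012,"dz": 0,"jaw": 0.045},{"ax": 0,"ay": 0,"az": 1.571,"dx": 0.1,"dy": -0.012,"dz": 0,"jaw": 0.045},{"ax": 0,"ay": 0,"az": 1.571,"dx": 0.1,"dy": -0.012,"dz": 0,"jaw": 0.045},{"ax": 0,"ay": 0,"az": 1.571,"dx": 0.1,"dy": -0.012,"dz": 0,"jaw": 0.045},{"ax": 0,"ay": 0,"az": 1.571,"dx": 0.1,"dy": -0.012,"dz": 0,"jaw": 0.045},{"ax": 0,"ay": 0,"az": 1.571,"dx": 0.1,"dy": -0.012,"dz": 0,"jaw": 0.045},{"ax": 0,"ay": 0,"az": 1.571,"dx": 0.1,"dy": -0.012,"dz": 0,"jaw": 0.045}]}}

```text
time_s: 5.5
position: [570.3, -8.2, 189.0]
orientation: [3.129, -0.277, -0.0]
contact_force: [-0.1, -0.1, 0.2]
opening: 0.526
```

```bash
python3 st.py;python3 - <<'E'
from h import *
s=viewer.snapshot("scene")[:,:,::-1]
crop(s,250,180,370,300,4,"pics/p3.png")
E
```

```text
5.5 [ 0.329  0.234 -0.306  0.    -1.03   1.065] [570.3  -8.2 189. ] [ 3.129 -0.277 -0.   ] F [-0.1 -0.1  0.2] M [ 0.01  0.03 -0.02] 0.526
z [-0. -0. -1.] y [-0.176 -0.984  0.   ] yawy -1.748
```

View pics/p3.png

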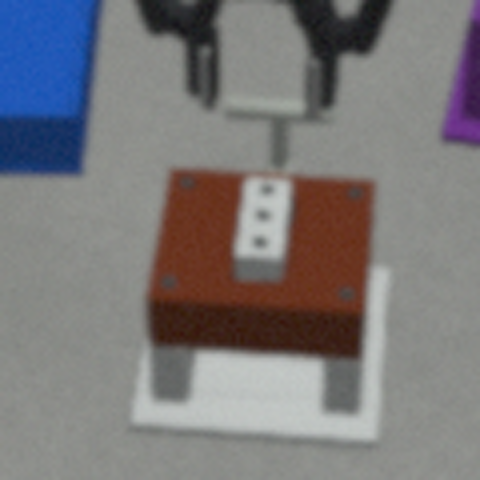

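```bash
python3 - <<'E'
from h import *
from fit2 import px
for c in((262,216),(260,243),(267,190)):print(onz("scene",*px(250,180,4,c),101))
E
```

```text
[570.75773396  -8.20902469 101.        ]
[590.85503212  -9.64554412 101.        ]
[550.86617075  -5.18977474 101.        ]
```

>>> {"fn": "send_rows", "kwargs": {"commands": [{"ax": 0,"ay": 0,"az": 0.065,"dx": 0,"dy": 0,"dz": -0.03,"jaw": 0.045},{"ax": 0,"ay": 0,"az": 0.065,"dx": 0,"dy": 0,"dz": -0.06,"jaw": 0.045},{"ax": 0,"ay": 0,"az": 0.065,"dx": 0,"dy": 0,"dz": -0.075,"jaw": 0.045},{"ax": 0,"ay": 0,"az": 0.065,"dx": 0,"dy": 0,"dz": -0.085,"jaw": 0.045},{"ax": 0,"ay": 0,"az": 0.065,"dx": 0,"dy": 0,"dz": -0.085,"jaw": 0.045},{"ax": 0,"ay": 0,"az": 0.065,"dx": 0,"dy": 0,"dz": -0.085,"jaw": 0.045}]}}

```text
time_s: 6.05
position: [570.7, -8.1, 104.3]
orientation: [3.136, -0.187, -0.0]
contact_force: [1.0, -0.5, 0.3]
opening: 0.526
```

```bash
python3 st.py;python3 - <<'E'
from h import *
s=viewer.snapshot("scene")[:,:,::-1]
crop(s,250,150,370,270,5,"pics/p4.png")
E
```

```text
6.05 [ 3.290e-01  3.240e-01 -4.040e-01  1.000e-03 -8.430e-01  1.123e+00] [570.7  -8.1 104.3] [ 3.136 -0.187 -0.   ] F [ 1.  -0.5  0.3] M [ 0.04 -0.03 -0.05] 0.526
z [-0. -0. -1.] y [-0.119 -0.993  0.   ] yawy -1.69
```

View pics/p4.png

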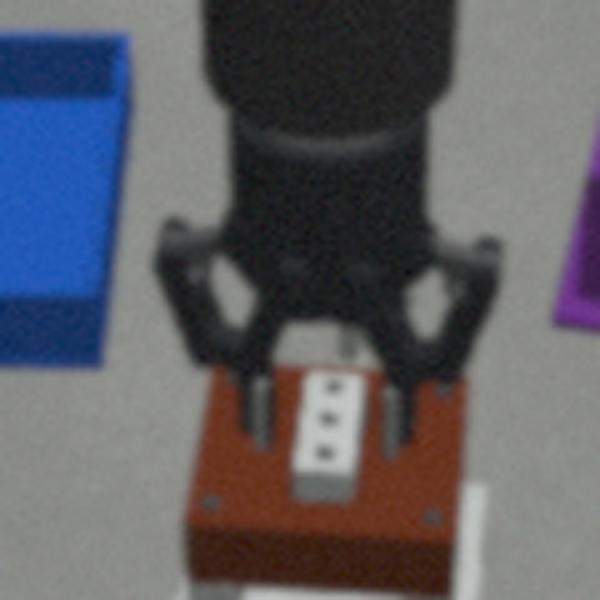

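The pads stand on either side of the part at (260,415) and (397,425). I'll close on it.

>>> {"fn": "send_rows", "kwargs": {"commands": [{"ax": 0,"ay": 0,"az": 0,"dx": 0,"dy": 0,"dz": 0,"jaw": 0.03},{"ax": 0,"ay": 0,"az": 0,"dx": 0,"dy": 0,"dz": 0,"jaw": 0.02},{"ax": 0,"ay": 0,"az": 0,"dx": 0,"dy": 0,"dz": 0,"jaw": 0.015},{"ax": 0,"ay": 0,"az": 0,"dx": 0,"dy": 0,"dz": 0,"jaw": 0.015},{"ax": 0,"ay": 0,"az": 0,"dx": 0,"dy": 0,"dz": 0,"jaw": 0.015},{"ax": 0,"ay": 0,"az": 0,"dx": 0,"dy": 0,"dz": 0,"jaw": 0.015},{"ax": 0,"ay": 0,"az": 0,"dx": 0,"dy": 0,"dz": 0,"jaw": 0.015}], "squeeze": 50}}

```text
time_s: 6.68
position: [571.2, -7.8, 104.6]
orientation: [-3.136, 0.185, -0.003]
contact_force: [2.4, 0.4, 2.8]
opening: 0.264
```

>>> {"fn": "send_rows", "kwargs": {"commands": [{"ax": 0,"ay": 0,"az": 0,"dx": 0,"dy": 0,"dz": 0.01,"jaw": 0.015},{"ax": 0,"ay": 0,"az": 0,"dx": 0,"dy": 0,"dz": 0.025,"jaw": 0.015},{"ax": 0,"ay": 0,"az": 0,"dx": 0,"dy": 0,"dz": 0.045,"jaw": 0.015},{"ax": 0,"ay": 0,"az": 0,"dx": 0,"dy": 0,"dz": 0.07,"jaw": 0.015},{"ax": 0,"ay": 0,"az": 0,"dx": 0,"dy": 0,"dz": 0.08,"jaw": 0.015},{"ax": 0,"ay": 0,"az": 0,"dx": 0,"dy": 0,"dz": 0.08,"jaw": 0.015},{"ax": 0,"ay": 0,"az": 0,"dx": 0,"dy": 0,"dz": 0.08,"jaw": 0.015}]}}

```text
time_s: 7.27
position: [570.0, -8.0, 184.3]
orientation: [-3.136, 0.185, -0.0]
contact_force: [0.0, 0.5, -0.7]
opening: 0.267
```

```bash
python3 st.py;python3 - <<'E'
from h import *
s=viewer.snapshot("scene")[:,:,::-1]
crop(s,250,120,370,270,4,"pics/p5.png")
E
```

```text
7.2667 [ 3.290e-01  2.380e-01 -3.130e-01 -1.000e-03 -1.019e+00  1.124e+00] [570.   -8.  184.3] [-3.136  0.185 -0.   ] F [ 0.   0.5 -0.7] M [-0.02 -0.01 -0.01] 0.267
z [ 0.     0.001 -1.   ] y [-0.118 -0.993 -0.001] yawy -1.689
```

View pics/p5.png

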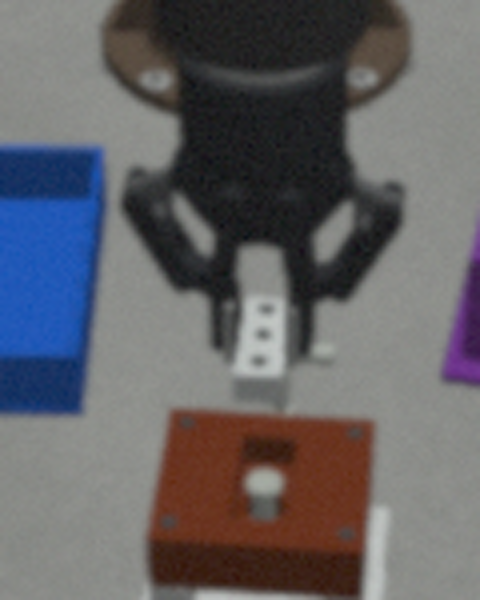

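The part is held level, and the empty cavity with the rod up shows at (262,480). Next I carry it to the tray.

>>> {"fn": "send_rows", "kwargs": {"commands": [{"ax": 0,"ay": 0,"az": 0.22,"dx": -0.002,"dy": 0.025,"dz": 0,"jaw": 0.015},{"ax": 0,"ay": 0,"az": 0.22,"dx": -0.004,"dy": 0.055,"dz": 0,"jaw": 0.015},{"ax": 0,"ay": 0,"az": 0.22,"dx": -0.006,"dy": 0.09,"dz": 0,"jaw": 0.015},{"ax": 0,"ay": 0,"az": 0.22,"dx": -0.008,"dy": 0.125,"dz": 0,"jaw": 0.015},{"ax": 0,"ay": 0,"az": 0.22,"dx": -0.01,"dy": 0.16,"dz": 0,"jaw": 0.015},{"ax": 0,"ay": 0,"az": 0.22,"dx": -0.01,"dy": 0.195,"dz": 0,"jaw": 0.015},{"ax": 0,"ay": 0,"az": 0.22,"dx": -0.01,"dy": 0.23,"dz": 0,"jaw": 0.015},{"ax": 0,"ay": 0,"az": 0.22,"dx": -0.01,"dy": 0.26,"dz": 0,"jaw": 0.015},{"ax": 0,"ay": 0,"az": 0.22,"dx": -0.01,"dy": 0.275,"dz": 0,"jaw": 0.015},{"ax": 0,"ay": 0,"az": 0.22,"dx": -0.01,"dy": 0.275,"dz": 0,"jaw": 0.015},{"ax": 0,"ay": 0,"az": 0.22,"dx": -0.01,"dy": 0.275,"dz": 0,"jaw": 0.015}]}}

```text
time_s: 8.23
position: [559.5, 267.1, 182.4]
orientation: [3.136, 0.162, -0.004]
contact_force: [0.7, -1.4, -1.4]
opening: 0.263
```

```bash
python3 st.py
```

```text
8.2333 [ 0.76   0.319 -0.203 -0.    -1.052  0.915] [559.5 267.1 182.4] [ 3.136  0.162 -0.004] F [ 0.7 -1.4 -1.4] M [-0.02  0.04 -0.02] 0.263
z [-0.002 -0.002 -1.   ] y [ 0.103 -0.995  0.002] yawy -1.467
```

>>> {"fn": "send_rows", "kwargs": {"commands": [{"ax": 0,"ay": 0,"az": 0,"dx": 0,"dy": 0,"dz": -0.03,"jaw": 0.015},{"ax": 0,"ay": 0,"az": 0,"dx": 0,"dy": 0,"dz": -0.06,"jaw": 0.015},{"ax": 0,"ay": 0,"az": 0,"dx": 0,"dy": 0,"dz": -0.09,"jaw": 0.015},{"ax": 0,"ay": 0,"az": 0,"dx": 0,"dy": 0,"dz": -0.115,"jaw": 0.015},{"ax": 0,"ay": 0,"az": 0,"dx": 0,"dy": 0,"dz": -0.135,"jaw": 0.015},{"ax": 0,"ay": 0,"az": 0,"dx": 0,"dy": 0,"dz": -0.148,"jaw": 0.015},{"ax": 0,"ay": 0,"az": 0,"dx": 0,"dy": 0,"dz": -0.152,"jaw": 0.015},{"ax": 0,"ay": 0,"az": 0,"dx": 0,"dy": 0,"dz": -0.152,"jaw": 0.015},{"ax": 0,"ay": 0,"az": 0,"dx": 0,"dy": 0,"dz": -0.152,"jaw": 0.015}]}}

```text
time_s: 8.98
position: [560.7, 266.3, 32.5]
orientation: [3.137, 0.16, 0.0]
contact_force: [-0.8, -1.0, -0.4]
opening: 0.264
```

```bash
python3 st.py
```

```text
8.9833 [ 0.758  0.482 -0.352  0.    -0.737  0.915] [560.7 266.3  32.5] [3.137 0.16  0.   ] F [-0.8 -1.  -0.4] M [0.05 0.01 0.01] 0.264
z [ 0. -0. -1.] y [ 0.101 -0.995  0.   ] yawy -1.469
```

Lowering the last bit slowly.

>>> {"fn": "send_rows", "kwargs": {"commands": [{"ax": 0,"ay": 0,"az": 0,"dx": 0,"dy": 0,"dz": -0.002,"jaw": 0.015},{"ax": 0,"ay": 0,"az": 0,"dx": 0,"dy": 0,"dz": -0.004,"jaw": 0.015},{"ax": 0,"ay": 0,"az": 0,"dx": 0,"dy": 0,"dz": -0.006,"jaw": 0.015},{"ax": 0,"ay": 0,"az": 0,"dx": 0,"dy": 0,"dz": -0.0065,"jaw": 0.015},{"ax": 0,"ay": 0,"az": 0,"dx": 0,"dy": 0,"dz": -0.0065,"jaw": 0.015}]}}

```text
time_s: 9.4
position: [560.7, 267.3, 26.6]
orientation: [-3.137, -0.161, -0.002]
contact_force: [-1.4, -0.3, 5.0]
opening: 0.265
```

```bash
python3 st.py
```

```text
9.4 [ 0.759  0.489 -0.356  0.    -0.724  0.914] [560.7 267.3  26.6] [-3.137e+00 -1.610e-01 -2.000e-03] F [-1.4 -0.3  5. ] M [-0.31  0.43 -0.01] 0.265
z [ 0.001  0.001 -1.   ] y [ 0.103 -0.995 -0.001] yawy -1.468
```

Contact with the tray floor (5 N). Releasing.

>>> {"fn": "send_rows", "kwargs": {"commands": [{"ax": 0,"ay": 0,"az": 0,"dx": 0,"dy": 0,"dz": 0,"jaw": 0.03},{"ax": 0,"ay": 0,"az": 0,"dx": 0,"dy": 0,"dz": 0,"jaw": 0.04},{"ax": 0,"ay": 0,"az": 0,"dx": 0,"dy": 0,"dz": 0,"jaw": 0.045},{"ax": 0,"ay": 0,"az": 0,"dx": 0,"dy": 0,"dz": 0,"jaw": 0.045},{"ax": 0,"ay": 0,"az": 0,"dx": 0,"dy": 0,"dz": 0,"jaw": 0.045},{"ax": 0,"ay": 0,"az": 0,"dx": 0,"dy": 0,"dz": 0.03,"jaw": 0.045},{"ax": 0,"ay": 0,"az": 0,"dx": 0,"dy": 0,"dz": 0.07,"jaw": 0.045},{"ax": 0,"ay": 0,"az": 0,"dx": 0,"dy": 0,"dz": 0.11,"jaw": 0.045},{"ax": 0,"ay": 0,"az": 0,"dx": 0,"dy": 0,"dz": 0.15,"jaw": 0.045},{"ax": 0,"ay": 0,"az": 0,"dx": 0,"dy": 0,"dz": 0.19,"jaw": 0.02},{"ax": 0,"ay": 0,"az": 0,"dx": 0,"dy": 0,"dz": 0.22,"jaw": 0},{"ax": 0,"ay": 0,"az": 0,"dx": 0,"dy": 0,"dz": 0.24,"jaw": 0}]}}

```text
time_s: 10.4
position: [561.2, 267.4, 270.0]
orientation: [-3.135, -0.161, -0.007]
contact_force: [0.5, 0.1, -0.1]
opening: 0.107
```

```bash
python3 st.py;python3 - <<'E'
from h import *
s=viewer.snapshot("scene")[:,:,::-1]
crop(s,340,150,510,300,4,"pics/p6.png")
E
```

```text
10.4 [ 7.590e-01  2.560e-01 -8.400e-02  1.000e-03 -1.226e+00  9.140e-01] [561.2 267.4 270. ] [-3.135 -0.161 -0.007] F [ 0.5  0.1 -0.1] M [ 0.04 -0.08 -0.03] 0.107
z [ 0.004  0.003 -1.   ] y [ 0.102 -0.995 -0.002] yawy -1.468
```

View pics/p6.png

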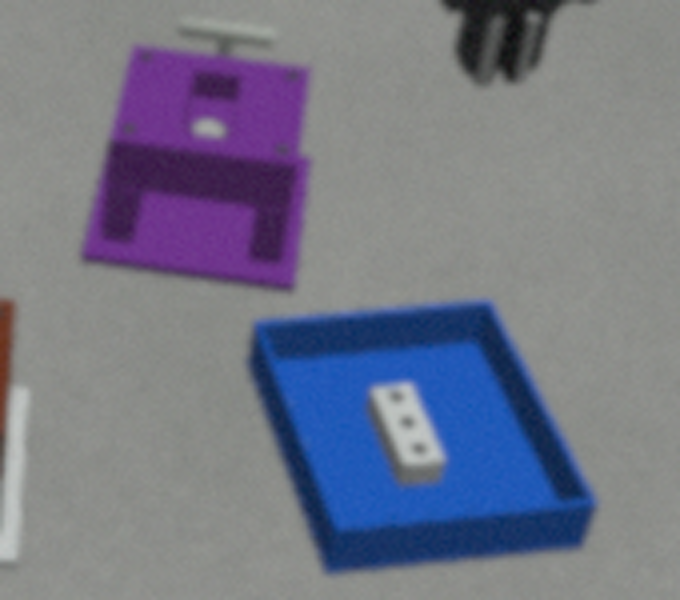

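The part lies near the middle of the tray, at about (407,430) in the crop, and is let go. Now I plan the switch push with a leaning, shut gripper.

```bash
cat > sw.py <<'E'
from h import *
from scipy.spatial.transform import Rotation as R
P=np.array([572.1,-257.8]);psi=1.792;th=0.75;t=11.;e=4.
xs=np.array([np.cos(psi),np.sin(psi),0]);ys=np.array([-np.sin(psi),np.cos(psi),0]);Z=np.array([0,0,1.])
d=np.sin(th)*xs-np.cos(th)*Z; n=np.cos(th)*xs+np.sin(th)*Z
def w(x,z):return np.array([*P,0])+x*xs+z*Z
def tcp(phi,gap=0): # gap along n
    return w(60*np.sin(phi),55+60*np.cos(phi))-(10+t+gap)*n+(e-17)*d
Rt=R.from_matrix(np.c_[np.cross(ys,d),ys,d])
E
python3 - <<'E'
from sw import *
o=ctrl.get_obs();R0=R.from_rotvec(o['orientation'])
print((Rt*R0.inv()).as_rotvec(), np.linalg.det(Rt.as_matrix()))
print((R.from_rotvec(np.pi*0*Z)).as_rotvec())
for ph,g in((-.69,60),(-.69,15),(-.69,0),(-.4,0),(-.25,0),(0,0),(.25,0)):print(ph,g,tcp(ph,g).round(1))
E
```

```text
[ 0.47894934  0.67316844 -1.37567208] 1.0000000000000004
[0. 0. 0.]
-0.69 60 [ 595.4 -361.5   55.6]
-0.69 15 [ 588.2 -329.4   86.2]
-0.69 0 [ 585.8 -318.7   96.5]
-0.4 0 [ 582.5 -304.2  105.5]
-0.25 0 [ 580.7 -295.9  108.3]
0 0 [ 577.4 -281.4  110.2]
0.25 0 [ 574.2 -267.   108.3]
```

>>> {"fn": "send_rows", "kwargs": {"commands": [{"ax": 0,"ay": 0,"az": 0,"dx": 0,"dy": 0,"dz": 0.04,"jaw": 0},{"ax": 0.479,"ay": 0.673,"az": -1.376,"dx": 0.033,"dy": -0.625,"dz": 0.08,"jaw": 0},{"ax": 0.479,"ay": 0.673,"az": -1.376,"dx": 0.033,"dy": -0.625,"dz": 0.08,"jaw": 0},{"ax": 0.479,"ay": 0.673,"az": -1.376,"dx": 0.033,"dy": -0.625,"dz": 0.08,"jaw": 0},{"ax": 0.479,"ay": 0.673,"az": -1.376,"dx": 0.033,"dy": -0.625,"dz": 0.08,"jaw": 0},{"ax": 0.479,"ay": 0.673,"az": -1.376,"dx": 0.033,"dy": -0.625,"dz": 0.08,"jaw": 0},{"ax": 0.479,"ay": 0.673,"az": -1.376,"dx": 0.033,"dy": -0.625,"dz": 0.08,"jaw": 0},{"ax": 0.479,"ay": 0.673,"az": -1.376,"dx": 0.033,"dy": -0.625,"dz": 0.08,"jaw": 0},{"ax": 0.479,"ay": 0.673,"az": -1.376,"dx": 0.033,"dy": -0.625,"dz": 0.08,"jaw": 0}]}}

```text
time_s: 11.2
position: [577.9, -67.1, 326.8]
orientation: [-2.569, 1.054, 0.557]
contact_force: [2.0, -0.2, 0.2]
opening: 0.001
```

```bash
cat > st2.py <<'E'
from sw import *
o=ctrl.get_obs();R0=R.from_rotvec(o['orientation']);p=o['position']
print(o['time_s'],'j',o['joints'].round(3),'pos',p.round(1),'F',o['contact_force'].round(1),'M',o['torque'].round(2),round(o['opening'],3))
v=p-np.array([*P,0]);print('stand xyz',(v@xs).round(1),(v@ys).round(1),p[2].round(1),'turn left',(Rt*R0.inv()).as_rotvec().round(3),'F in stand',(o['contact_force']@xs).round(1),(o['contact_force']@ys).round(1))
E
python3 st2.py
```

```text
11.2 j [-0.062  0.373  0.283 -0.423 -1.753  0.834] pos [577.9 -67.1 326.8] F [ 2.  -0.2  0.2] M [-1.3  -0.97 -0.13] 0.001
stand xyz 184.8 -47.5 326.8 turn left [ 0.173  0.245 -0.516] F in stand -0.6 -2.0
```

>>> {"fn": "send_rows", "kwargs": {"commands": [{"ax": 0.173,"ay": 0.245,"az": -0.516,"dx": 0.017,"dy": -0.29,"dz": 0.01,"jaw": 0},{"ax": 0.173,"ay": 0.245,"az": -0.516,"dx": 0.017,"dy": -0.29,"dz": 0.01,"jaw": 0},{"ax": 0.173,"ay": 0.245,"az": -0.516,"dx": 0.017,"dy": -0.29,"dz": 0.01,"jaw": 0},{"ax": 0.173,"ay": 0.245,"az": -0.516,"dx": 0.017,"dy": -0.29,"dz": 0.01,"jaw": 0},{"ax": 0.173,"ay": 0.245,"az": -0.516,"dx": 0.017,"dy": -0.29,"dz": 0.01,"jaw": 0},{"ax": 0.173,"ay": 0.245,"az": -0.516,"dx": 0.017,"dy": -0.29,"dz": 0.01,"jaw": 0},{"ax": 0.173,"ay": 0.245,"az": -0.516,"dx": 0.017,"dy": -0.29,"dz": 0.01,"jaw": 0},{"ax": 0.173,"ay": 0.245,"az": -0.516,"dx": 0.017,"dy": -0.29,"dz": 0.01,"jaw": 0},{"ax": 0.173,"ay": 0.245,"az": -0.516,"dx": 0.017,"dy": -0.29,"dz": 0.01,"jaw": 0},{"ax": 0.173,"ay": 0.245,"az": -0.516,"dx": 0.017,"dy": -0.29,"dz": 0.01,"jaw": 0},{"ax": 0.173,"ay": 0.245,"az": -0.516,"dx": 0.017,"dy": -0.29,"dz": 0.01,"jaw": 0}]}}

```text
time_s: 12.12
position: [595.2, -354.2, 337.0]
orientation: [-2.007, 1.595, 0.786]
contact_force: [-0.4, 1.2, -0.1]
opening: -0.001
```

```bash
python3 st2.py
```

```text
12.1167 j [-0.559  0.706  0.82  -0.62  -2.166  0.559] pos [ 595.2 -354.2  337. ] F [-0.4  1.2 -0.1] M [-2.03 -0.51 -0.02] -0.001
stand xyz -99.1 -1.4 337.0 turn left [ 0.002  0.002 -0.006] F in stand 1.2 0.1
```

>>> {"fn": "send_rows", "kwargs": {"commands": [{"ax": 0,"ay": 0,"az": 0,"dx": 0,"dy": 0,"dz": -0.04,"jaw": 0},{"ax": 0,"ay": 0,"az": 0,"dx": 0,"dy": 0,"dz": -0.08,"jaw": 0},{"ax": 0,"ay": 0,"az": 0,"dx": 0,"dy": 0,"dz": -0.12,"jaw": 0},{"ax": 0,"ay": 0,"az": 0,"dx": 0,"dy": 0,"dz": -0.16,"jaw": 0},{"ax": 0,"ay": 0,"az": 0,"dx": 0,"dy": 0,"dz": -0.18,"jaw": 0},{"ax": 0,"ay": 0,"az": 0,"dx": 0,"dy": 0,"dz": -0.18,"jaw": 0},{"ax": 0,"ay": 0,"az": 0,"dx": 0,"dy": 0,"dz": -0.18,"jaw": 0}]}}

```text
time_s: 12.7
position: [595.1, -353.8, 157.2]
orientation: [-2.008, 1.595, 0.789]
contact_force: [-0.0, -0.7, 1.3]
opening: 0.002
```

```bash
python3 st2.py; python3 - <<'E'
from h import *
s=viewer.snapshot("scene")[:,:,::-1]
cv2.imwrite("pics/s7.png",s)
crop(s,80,120,260,270,4,"pics/p7.png")
E
```

```text
12.7 j [-0.548  0.802  0.576 -0.534 -1.876  0.754] pos [ 595.1 -353.8  157.2] F [-0.  -0.7  1.3] M [-2.01 -0.49  0.01] 0.002
stand xyz -98.7 -1.4 157.2 turn left [ 0.001  0.    -0.007] F in stand -0.7 0.2
```

View pics/p7.png

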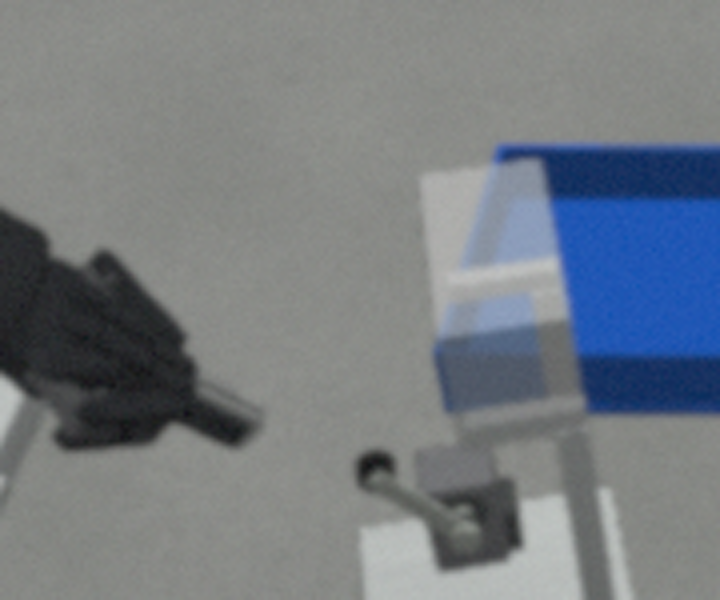

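The shut fingers' tip is at (250,430) in the crop, leaning towards the roller at (377,468), with a clear path. I'll lower to roller height.

>>> {"fn": "send_rows", "kwargs": {"commands": [{"ax": 0,"ay": 0,"az": 0,"dx": 0,"dy": 0,"dz": -0.03,"jaw": 0},{"ax": 0,"ay": 0,"az": 0,"dx": 0,"dy": 0,"dz": -0.055,"jaw": 0},{"ax": 0,"ay": 0,"az": 0,"dx": 0,"dy": 0,"dz": -0.06,"jaw": 0},{"ax": 0,"ay": 0,"az": 0,"dx": -0.0044,"dy": 0.02,"dz": -0.06,"jaw": 0},{"ax": 0,"ay": 0,"az": 0,"dx": -0.006,"dy": 0.027,"dz": -0.06,"jaw": 0},{"ax": 0,"ay": 0,"az": 0,"dx": -0.006,"dy": 0.027,"dz": -0.06,"jaw": 0},{"ax": 0,"ay": 0,"az": 0,"dx": -0.006,"dy": 0.027,"dz": -0.06,"jaw": 0},{"ax": 0,"ay": 0,"az": 0,"dx": -0.006,"dy": 0.027,"dz": -0.06,"jaw": 0}]}}

```text
time_s: 13.42
position: [589.7, -329.0, 98.8]
orientation: [-2.008, 1.596, 0.782]
contact_force: [-0.1, -0.3, 0.8]
opening: -0.005
```

```bash
python3 st2.py; python3 - <<'E'
from h import *
s=viewer.snapshot("scene")[:,:,::-1]
crop(s,120,180,240,280,6,"pics/p8.png")
E
```

```text
13.4167 j [-0.526  0.815  0.463 -0.529 -1.752  0.801] pos [ 589.7 -329.    98.8] F [-0.1 -0.3  0.8] M [-2.13 -0.48 -0.04] -0.005
stand xyz -73.3 -1.5 98.8 turn left [ 0.004  0.004 -0.005] F in stand -0.2 0.2
```

View pics/p8.png

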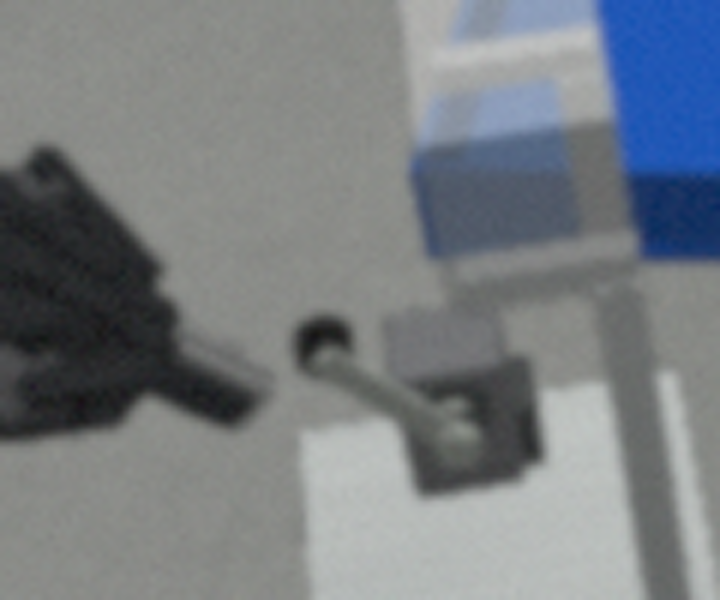

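```bash
python3 - <<'E'
from sw import *
p=ctrl.get_obs()['position']
prev=p
for ph in np.r_[-.69,np.arange(-.6,.5,.05)]:
    q=tcp(ph); print(round(ph,2),((q-p)/1000).round(4),'inc',((q-prev)/1000).round(4));prev=q
E
```

```text
-0.69 [-0.0036  0.0104 -0.0017] inc [-0.0036  0.0104 -0.0017]
-0.6 [-0.0046  0.0146  0.0015] inc [-0.0009  0.0042  0.0032]
-0.55 [-0.0051  0.017   0.0031] inc [-0.0006  0.0025  0.0016]
-0.5 [-0.0057  0.0196  0.0046] inc [-0.0006  0.0025  0.0015]
-0.45 [-0.0063  0.0222  0.006 ] inc [-0.0006  0.0026  0.0014]
-0.4 [-0.0069  0.0248  0.0072] inc [-0.0006  0.0027  0.0012]
-0.35 [-0.0075  0.0275  0.0083] inc [-0.0006  0.0027  0.0011]
-0.3 [-0.0081  0.0303  0.0093] inc [-0.0006  0.0028  0.001 ]
-0.25 [-0.0088  0.0331  0.0101] inc [-0.0006  0.0028  0.0008]
-0.2 [-0.0094  0.036   0.0108] inc [-0.0006  0.0029  0.0007]
-0.15 [-0.0101  0.0389  0.0113] inc [-0.0006  0.0029  0.0005]
-0.1 [-0.0107  0.0418  0.0117] inc [-0.0007  0.0029  0.0004]
-0.05 [-0.0114  0.0447  0.0119] inc [-0.0007  0.0029  0.0002]
0.0 [-0.012   0.0476  0.012 ] inc [-0.0007  0.0029  0.0001]
0.05 [-0.0127  0.0505  0.0119] inc [-0.0007  0.0029 -0.0001]
0.1 [-0.0133  0.0535  0.0117] inc [-0.0007  0.0029 -0.0002]
0.15 [-0.014   0.0564  0.0113] inc [-0.0007  0.0029 -0.0004]
0.2 [-0.0146  0.0593  0.0108] inc [-0.0006  0.0029 -0.0005]
0.25 [-0.0153  0.0621  0.0101] inc [-0.0006  0.0029 -0.0007]
0.3 [-0.0159  0.0649  0.0093] inc [-0.0006  0.0028 -0.0008]
0.35 [-0.0165  0.0677  0.0083] inc [-0.0006  0.0028 -0.001 ]
0.4 [-0.0171  0.0704  0.0072] inc [-0.0006  0.0027 -0.0011]
0.45 [-0.0177  0.0731  0.006 ] inc [-0.0006  0.0027 -0.0012]
```

>>> {"fn": "send_rows", "kwargs": {"commands": [{"ax": 0,"ay": 0,"az": 0,"dx": -0.0018,"dy": 0.005,"dz": -0.001,"jaw": 0},{"ax": 0,"ay": 0,"az": 0,"dx": -0.0036,"dy": 0.0104,"dz": -0.0017,"jaw": 0},{"ax": 0,"ay": 0,"az": 0,"dx": -0.0041,"dy": 0.0125,"dz": 0,"jaw": 0},{"ax": 0,"ay": 0,"az": 0,"dx": -0.0046,"dy": 0.0146,"dz": 0.0015,"jaw": 0},{"ax": 0,"ay": 0,"az": 0,"dx": -0.0046,"dy": 0.0146,"dz": 0.0015,"jaw": 0},{"ax": 0,"ay": 0,"az": 0,"dx": -0.0046,"dy": 0.0146,"dz": 0.0015,"jaw": 0}]}}

```text
time_s: 13.97
position: [584.4, -313.6, 98.6]
orientation: [-2.007, 1.596, 0.786]
contact_force: [-0.1, 0.1, -1.3]
opening: 0.0
```

```bash
python3 st2.py; python3 - <<'E'
from h import *
s=viewer.snapshot("scene")[:,:,::-1]
crop(s,120,180,240,280,6,"pics/p9.png")
E
```

```text
13.9667 j [-0.514  0.796  0.424 -0.534 -1.731  0.801] pos [ 584.4 -313.6   98.6] F [-0.1  0.1 -1.3] M [-2.13 -0.45  0.03] 0.0
stand xyz -57.1 0.2 98.6 turn left [ 0.002  0.002 -0.005] F in stand 0.1 0.0
```

View pics/p9.png

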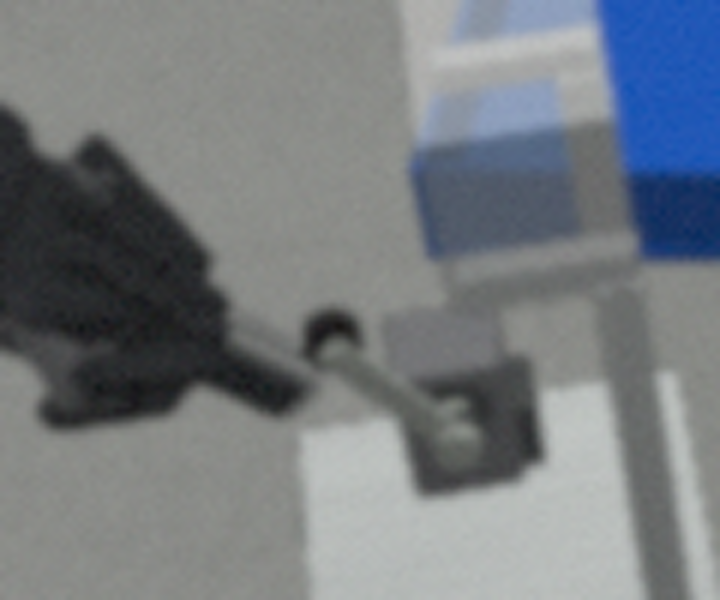

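The fingertip is now at the roller (331,335), which has begun to swing. I continue along its arc in small checked steps.

>>> {"fn": "send_rows", "kwargs": {"commands": [{"ax": 0,"ay": 0,"az": 0,"dx": -0.0006,"dy": 0.0025,"dz": 0.0018,"jaw": 0},{"ax": 0,"ay": 0,"az": 0,"dx": -0.0012,"dy": 0.005,"dz": 0.0033,"jaw": 0},{"ax": 0,"ay": 0,"az": 0,"dx": -0.0018,"dy": 0.0076,"dz": 0.0047,"jaw": 0},{"ax": 0,"ay": 0,"az": 0,"dx": -0.0018,"dy": 0.0076,"dz": 0.0047,"jaw": 0},{"ax": 0,"ay": 0,"az": 0,"dx": -0.0018,"dy": 0.0076,"dz": 0.0047,"jaw": 0}]}}

```text
time_s: 14.43
position: [582.6, -305.8, 103.3]
orientation: [-2.006, 1.596, 0.786]
contact_force: [-0.5, -0.1, 1.6]
opening: 0.001
```

```bash
python3 st2.py
```

```text
14.4333 j [-0.507  0.782  0.408 -0.538 -1.726  0.796] pos [ 582.6 -305.8  103.3] F [-0.5 -0.1  1.6] M [-2.09 -0.43  0.  ] 0.001
stand xyz -49.1 0.3 103.3 turn left [ 0.002  0.002 -0.005] F in stand -0.0 0.5
```

>>> {"fn": "send_rows", "kwargs": {"commands": [{"ax": 0,"ay": 0,"az": 0,"dx": -0.0006,"dy": 0.0027,"dz": 0.0012,"jaw": 0},{"ax": 0,"ay": 0,"az": 0,"dx": -0.0006,"dy": 0.0027,"dz": 0.0012,"jaw": 0},{"ax": 0,"ay": 0,"az": 0,"dx": -0.0006,"dy": 0.0027,"dz": 0.0012,"jaw": 0}]}}

```text
time_s: 14.68
position: [581.9, -303.2, 104.4]
orientation: [-2.006, 1.596, 0.786]
contact_force: [-0.4, 0.6, -0.8]
opening: -0.003
```

```bash
python3 st2.py
```

```text
14.6833 j [-0.505  0.778  0.403 -0.539 -1.724  0.795] pos [ 581.9 -303.2  104.4] F [-0.4  0.6 -0.8] M [-2.16 -0.43 -0.02] -0.003
stand xyz -46.4 0.4 104.4 turn left [ 0.002  0.002 -0.005] F in stand 0.7 0.3
```

>>> {"fn": "send_rows", "kwargs": {"commands": [{"ax": 0,"ay": 0,"az": 0,"dx": -0.0006,"dy": 0.0027,"dz": 0.0011,"jaw": 0},{"ax": 0,"ay": 0,"az": 0,"dx": -0.0006,"dy": 0.0027,"dz": 0.0011,"jaw": 0},{"ax": 0,"ay": 0,"az": 0,"dx": -0.0006,"dy": 0.0027,"dz": 0.0011,"jaw": 0}]}}

```text
time_s: 14.93
position: [581.3, -300.5, 105.4]
orientation: [-2.006, 1.596, 0.786]
contact_force: [0.3, -0.9, 0.0]
opening: 0.002
```

```bash
python3 st2.py; python3 - <<'E'
from h import *
s=viewer.snapshot("scene")[:,:,::-1]
crop(s,120,180,240,280,6,"pics/p10.png")
E
```

```text
14.9333 j [-0.502  0.774  0.397 -0.54  -1.722  0.794] pos [ 581.3 -300.5  105.4] F [ 0.3 -0.9  0. ] M [-2.11 -0.49 -0.01] 0.002
stand xyz -43.7 0.4 105.4 turn left [ 0.002  0.002 -0.005] F in stand -0.9 -0.1
```

View pics/p10.png

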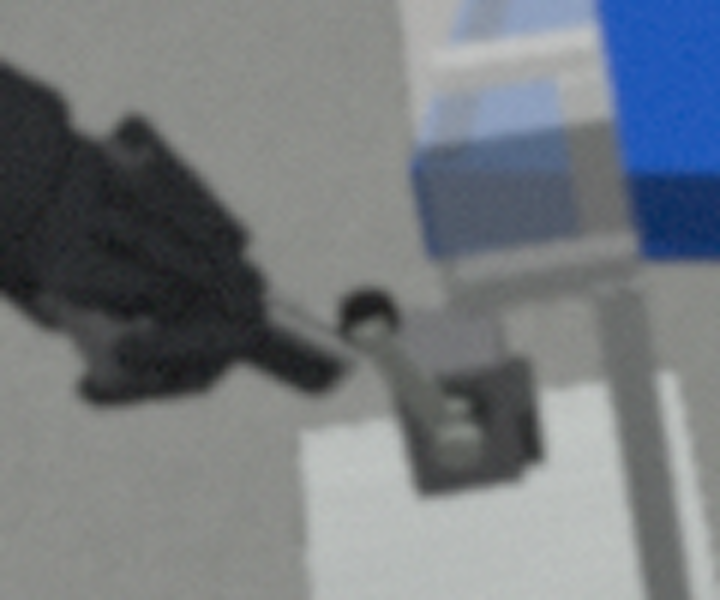

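The roller has swung to (368,318) with no force step yet, so it is still in its idle swing. Continuing.

>>> {"fn": "send_rows", "kwargs": {"commands": [{"ax": 0,"ay": 0,"az": 0,"dx": -0.0006,"dy": 0.0028,"dz": 0.0009,"jaw": 0},{"ax": 0,"ay": 0,"az": 0,"dx": -0.0006,"dy": 0.0028,"dz": 0.0009,"jaw": 0},{"ax": 0,"ay": 0,"az": 0,"dx": -0.0006,"dy": 0.0028,"dz": 0.0009,"jaw": 0}]}}

```text
time_s: 15.23
position: [580.7, -297.6, 106.3]
orientation: [-2.006, 1.596, 0.786]
contact_force: [-0.7, -0.1, -1.4]
opening: 0.001
```

```bash
python3 st2.py
```

```text
15.2333 j [-0.5    0.77   0.391 -0.541 -1.719  0.792] pos [ 580.7 -297.6  106.3] F [-0.7 -0.1 -1.4] M [-2.13 -0.49 -0.  ] 0.001
stand xyz -40.7 0.3 106.3 turn left [ 0.002  0.002 -0.005] F in stand 0.0 0.7
```

>>> {"fn": "send_rows", "kwargs": {"commands": [{"ax": 0,"ay": 0,"az": 0,"dx": -0.0006,"dy": 0.0028,"dz": 0.0008,"jaw": 0},{"ax": 0,"ay": 0,"az": 0,"dx": -0.0006,"dy": 0.0028,"dz": 0.0008,"jaw": 0},{"ax": 0,"ay": 0,"az": 0,"dx": -0.0006,"dy": 0.0028,"dz": 0.0008,"jaw": 0}]}}

```text
time_s: 15.48
position: [580.1, -294.8, 107.1]
orientation: [-2.006, 1.596, 0.786]
contact_force: [0.5, 0.9, -0.5]
opening: -0.002
```

```bash
python3 st2.py
```

```text
15.4833 j [-0.497  0.766  0.385 -0.542 -1.716  0.791] pos [ 580.1 -294.8  107.1] F [ 0.5  0.9 -0.5] M [-2.11 -0.51  0.04] -0.002
stand xyz -37.9 0.3 107.1 turn left [ 0.002  0.002 -0.005] F in stand 0.7 -0.6
```

>>> {"fn": "send_rows", "kwargs": {"commands": [{"ax": 0,"ay": 0,"az": 0,"dx": -0.0006,"dy": 0.0028,"dz": 0.0007,"jaw": 0},{"ax": 0,"ay": 0,"az": 0,"dx": -0.0006,"dy": 0.0028,"dz": 0.0007,"jaw": 0},{"ax": 0,"ay": 0,"az": 0,"dx": -0.0006,"dy": 0.0028,"dz": 0.0007,"jaw": 0}]}}

```text
time_s: 15.73
position: [579.5, -292.0, 107.8]
orientation: [-2.006, 1.596, 0.786]
contact_force: [0.3, -0.1, -0.4]
opening: -0.004
```

```bash
python3 st2.py
```

```text
15.7333 j [-0.495  0.762  0.379 -0.543 -1.713  0.79 ] pos [ 579.5 -292.   107.8] F [ 0.3 -0.1 -0.4] M [-2.13 -0.42  0.01] -0.004
stand xyz -35.0 0.3 107.8 turn left [ 0.002  0.002 -0.005] F in stand -0.2 -0.3
```

>>> {"fn": "send_rows", "kwargs": {"commands": [{"ax": 0,"ay": 0,"az": 0,"dx": -0.0006,"dy": 0.0029,"dz": 0.0005,"jaw": 0},{"ax": 0,"ay": 0,"az": 0,"dx": -0.0006,"dy": 0.0029,"dz": 0.0005,"jaw": 0},{"ax": 0,"ay": 0,"az": 0,"dx": -0.0006,"dy": 0.0029,"dz": 0.0005,"jaw": 0}]}}

```text
time_s: 15.98
position: [579.0, -289.8, 108.1]
orientation: [-2.007, 1.597, 0.785]
contact_force: [-0.3, -3.8, -1.4]
opening: 0.0
```

```bash
python3 st2.py
```

```text
15.9833 j [-0.492  0.758  0.374 -0.543 -1.709  0.789] pos [ 579.  -289.8  108.1] F [-0.3 -3.8 -1.4] M [-3.47 -0.69  0.11] 0.0
stand xyz -32.7 0.3 108.1 turn left [ 0.003  0.002 -0.005] F in stand -3.6 1.1
```

>>> {"fn": "send_rows", "kwargs": {"commands": [{"ax": 0,"ay": 0,"az": 0,"dx": -0.0006,"dy": 0.0029,"dz": 0.0004,"jaw": 0},{"ax": 0,"ay": 0,"az": 0,"dx": -0.0006,"dy": 0.0029,"dz": 0.0004,"jaw": 0},{"ax": 0,"ay": 0,"az": 0,"dx": -0.0006,"dy": 0.0029,"dz": 0.0004,"jaw": 0}]}}

```text
time_s: 16.23
position: [578.3, -286.7, 108.6]
orientation: [-2.006, 1.597, 0.786]
contact_force: [0.4, -5.1, -0.2]
opening: 0.001
```

```bash
python3 st2.py; python3 - <<'E'
from h import *
s=viewer.snapshot("scene")[:,:,::-1]
crop(s,120,180,240,280,6,"pics/p11.png")
E
```

```text
16.2333 j [-0.49   0.755  0.367 -0.545 -1.707  0.788] pos [ 578.3 -286.7  108.6] F [ 0.4 -5.1 -0.2] M [-3.54 -0.67  0.13] 0.001
stand xyz -29.6 0.3 108.6 turn left [ 0.002  0.002 -0.005] F in stand -5.1 0.7
```

View pics/p11.png

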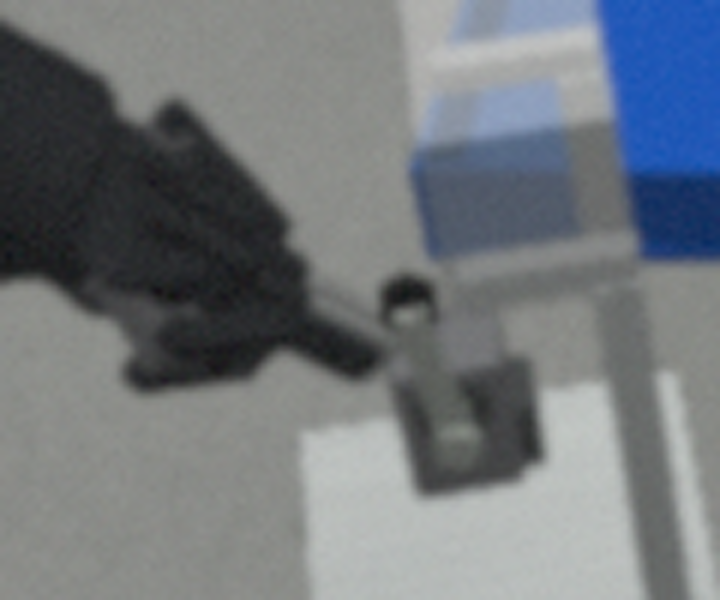

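Take-up was felt between stand-x -35.0 and -32.7 mm: force stepped from about 0 to about 4 N and the moment jumped. I need about 10 mm of travel past it, so I'll aim for x ≈ -23.7.

>>> {"fn": "send_rows", "kwargs": {"commands": [{"ax": 0,"ay": 0,"az": 0,"dx": -0.0005,"dy": 0.002,"dz": 0.0002,"jaw": 0},{"ax": 0,"ay": 0,"az": 0,"dx": -0.0009,"dy": 0.0038,"dz": 0.0003,"jaw": 0},{"ax": 0,"ay": 0,"az": 0,"dx": -0.0009,"dy": 0.0038,"dz": 0.0003,"jaw": 0},{"ax": 0,"ay": 0,"az": 0,"dx": -0.0009,"dy": 0.0038,"dz": 0.0003,"jaw": 0}]}}

```text
time_s: 16.62
position: [577.5, -282.9, 109.2]
orientation: [-2.007, 1.597, 0.786]
contact_force: [1.0, -5.0, -0.4]
opening: -0.002
```

```bash
python3 st2.py
```

```text
16.6167 j [-0.486  0.75   0.359 -0.546 -1.702  0.788] pos [ 577.5 -282.9  109.2] F [ 1.  -5.  -0.4] M [-3.34 -0.57  0.19] -0.002
stand xyz -25.7 0.3 109.2 turn left [ 0.002  0.002 -0.005] F in stand -5.1 0.1
```

>>> {"fn": "send_rows", "kwargs": {"commands": [{"ax": 0,"ay": 0,"az": 0,"dx": -0.0004,"dy": 0.0018,"dz": 0,"jaw": 0},{"ax": 0,"ay": 0,"az": 0,"dx": -0.0004,"dy": 0.0018,"dz": 0,"jaw": 0},{"ax": 0,"ay": 0,"az": 0,"dx": -0.0004,"dy": 0.0018,"dz": 0,"jaw": 0}]}}

```text
time_s: 16.87
position: [577.1, -281.3, 109.3]
orientation: [-2.007, 1.597, 0.785]
contact_force: [0.6, -4.8, 1.1]
opening: -0.0
```

```bash
python3 st2.py; python3 - <<'E'
from h import *
s=viewer.snapshot("scene")[:,:,::-1]
crop(s,120,180,240,280,6,"pics/p12.png")
E
```

```text
16.8667 j [-0.485  0.748  0.356 -0.547 -1.7    0.787] pos [ 577.1 -281.3  109.3] F [ 0.6 -4.8  1.1] M [-3.29 -0.53  0.2 ] -0.0
stand xyz -24.0 0.3 109.3 turn left [ 0.003  0.002 -0.005] F in stand -4.8 0.5
```

View pics/p12.png

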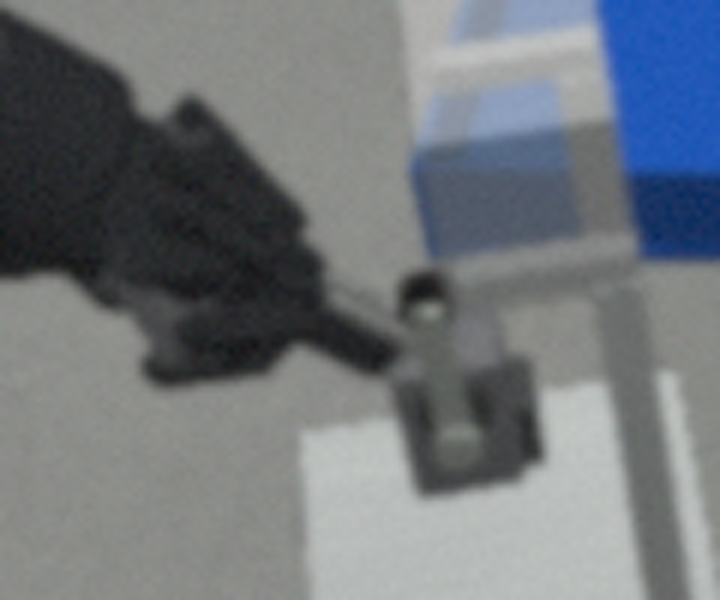

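>>> {"fn": "send_rows", "kwargs": {"commands": [{"ax": 0,"ay": 0,"az": 0,"dx": -0.0003,"dy": 0.0015,"dz": 0,"jaw": 0},{"ax": 0,"ay": 0,"az": 0,"dx": -0.0003,"dy": 0.0015,"dz": 0,"jaw": 0},{"ax": 0,"ay": 0,"az": 0,"dx": -0.0003,"dy": 0.0015,"dz": 0,"jaw": 0}]}}

```text
time_s: 17.17
position: [576.8, -279.9, 109.5]
orientation: [-2.007, 1.597, 0.785]
contact_force: [1.0, -5.9, 2.7]
opening: 0.001
```

```bash
python3 st2.py; python3 - <<'E'
from h import *
s=viewer.snapshot("scene")[:,:,::-1]
crop(s,120,180,240,280,6,"pics/p13.png")
E
```

```text
17.1667 j [-0.483  0.746  0.353 -0.547 -1.698  0.787] pos [ 576.8 -279.9  109.5] F [ 1.  -5.9  2.7] M [-3.2  -0.48  0.18] 0.001
stand xyz -22.6 0.2 109.5 turn left [ 0.003  0.002 -0.005] F in stand -6.0 0.3
```

View pics/p13.png

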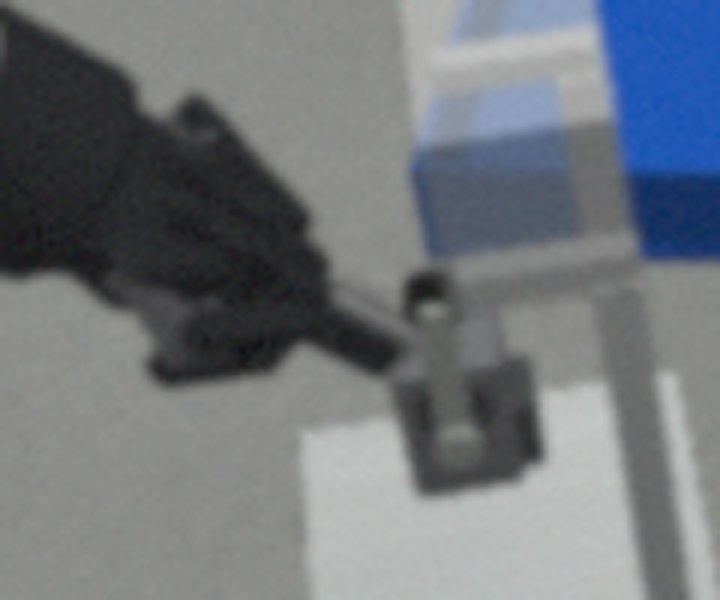

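From the last two crops, the roller moved about 7 mm for 7 mm of tool travel. So roughly 10–12.5 mm lies past take-up, about 0.17–0.21 rad: past the click and well short of 0.33. Retreating now.

>>> {"fn": "send_rows", "kwargs": {"commands": [{"ax": 0,"ay": 0,"az": 0,"dx": 0.0011,"dy": -0.005,"dz": 0,"jaw": 0},{"ax": 0,"ay": 0,"az": 0,"dx": 0.0022,"dy": -0.01,"dz": 0,"jaw": 0},{"ax": 0,"ay": 0,"az": 0,"dx": 0.0044,"dy": -0.02,"dz": -0.002,"jaw": 0},{"ax": 0,"ay": 0,"az": 0,"dx": 0.0088,"dy": -0.04,"dz": -0.004,"jaw": 0},{"ax": 0,"ay": 0,"az": 0,"dx": 0.0154,"dy": -0.07,"dz": 0,"jaw": 0},{"ax": 0,"ay": 0,"az": 0,"dx": 0.02,"dy": -0.09,"dz": 0.03,"jaw": 0},{"ax": 0,"ay": 0,"az": 0,"dx": 0.02,"dy": -0.09,"dz": 0.06,"jaw": 0},{"ax": 0,"ay": 0,"az": 0,"dx": 0.02,"dy": -0.09,"dz": 0.09,"jaw": 0},{"ax": 0,"ay": 0,"az": 0,"dx": 0.02,"dy": -0.09,"dz": 0.1,"jaw": 0},{"ax": 0,"ay": 0,"az": 0,"dx": 0.02,"dy": -0.09,"dz": 0.1,"jaw": 0},{"ax": 0,"ay": 0,"az": 0,"dx": 0.02,"dy": -0.09,"dz": 0.1,"jaw": 0}]}}

```text
time_s: 18.13
position: [596.9, -369.4, 209.8]
orientation: [-2.006, 1.595, 0.785]
contact_force: [0.2, 0.0, -0.6]
opening: -0.002
```

```bash
python3 st2.py; python3 - <<'E'
from h import *
s=viewer.snapshot("scene")[:,:,::-1];t=viewer.snapshot("top")[:,:,::-1]
cv2.imwrite("pics/s14.png",s);cv2.imwrite("pics/t14.png",t)
crop(s,120,180,240,280,6,"pics/p14.png")
E
```

```text
18.1333 j [-0.564  0.784  0.667 -0.549 -1.975  0.709] pos [ 596.9 -369.4  209.8] F [ 0.2  0.  -0.6] M [-2.15 -0.5   0.05] -0.002
stand xyz -114.4 0.3 209.8 turn left [ 0.002  0.003 -0.005] F in stand -0.0 -0.2
```

View pics/p14.png

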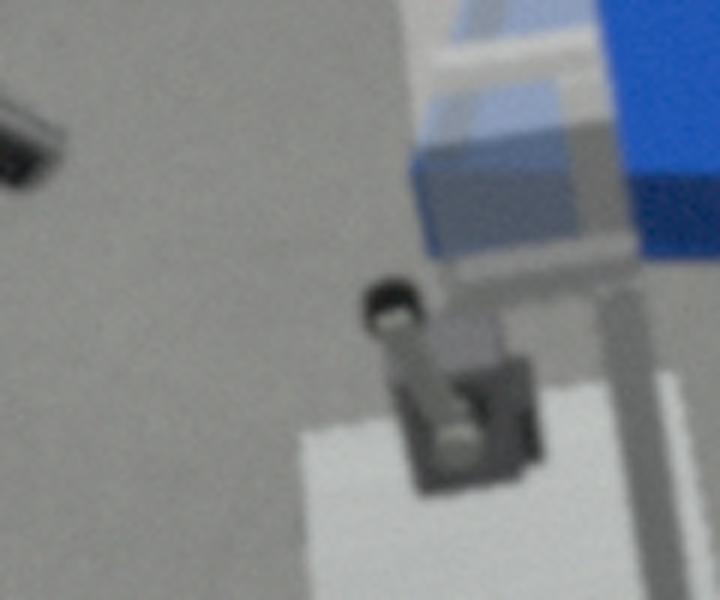

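View pics/s14.png

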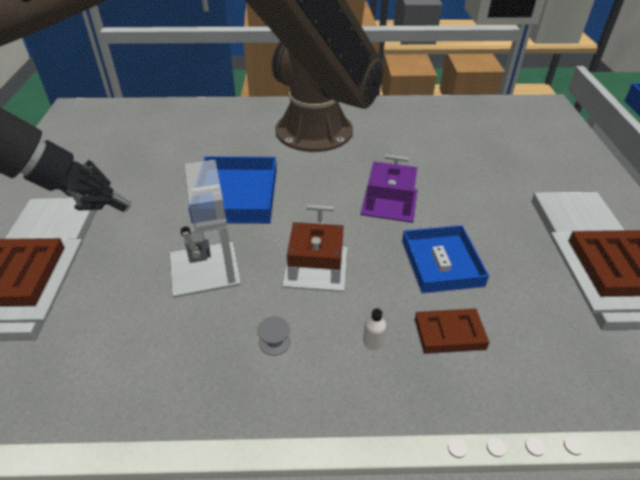

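The lever sprang back from (430,292) to (393,302), about 12 mm or 0.2 rad, which agrees with the force-based estimate. The part is in the tray, the bystanders have not moved, and the tool is clear. Handing in.

```bash
python3 -c "
from h import *
print(order.close_job())"
```

```text
the job is handed in; nothing more can be done
None
```

All the steps are done and the job is handed in at about 18 s of the 66 s allowed; no verdict is reported.

- **Knockout and part:** I pinched the T-handle and lifted it about 18 mm, until the part stood proud. I then gripped the part, set it down near the middle of the smaller blue tray (5 N floor contact on lowering) and let go.
- **Switch:** With the shut gripper leaning about 43°, I pushed the roller along its arc. Take-up showed as a force step from about 0 to 4 N. I went 10–12.5 mm past it, an estimated 0.17–0.21 rad, so beyond the click at 0.12 and short of 0.33.
- **Last checks:**
  - The lever sprang back about 12 mm (0.2 rad), which agrees with the push estimate.
  - The part lies in the tray.
  - The bottle, spool and spare nest look unmoved.
  - The tool is clear, with force readings near zero.

**Limits of these checks:** the shaft angle and the click were never measured directly, only worked out from force, travel and the pictures. The idle swing was longer than it should have been: I placed the roller's starting lean at about -0.69 rad, and take-up came roughly 0.5 rad later. That did not affect the push, since I measured it from the felt take-up.

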